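# Space the teak slats on a luggage carrier and start the curing lamp

## Task

Lay the loose teak slats (three or four of them) across the rails of the motorbike luggage carrier, centred and square, longest next to the bolted slat and getting shorter towards the tail, stepping the black spacer block along so that every gap is one spacer wide: for each slat in turn, stand the spacer on the rails against the slat before and bring the new slat snug up to it before moving on. When the row is done take the spacer out and put it back in the grey drawer, and only then start the curing lamp by turning its timer dial clockwise until the pointer is at the long white mark. Do not knock over or shift the mirror or the headlight bulb, and do not tip the mug over.

Things in the scene. Friction and masses are not known exactly. Their poses are not given: they have to be found in the camera images.
- carrier: Dark steel luggage carrier, fixed to the bench. Two level rails of 16 mm square tube run along its +x (away from the robot), at y = -36 and +36 mm, tops 60 mm above the bench, x = -40 to +320 mm; crossbars lie lower. A laid slat stays by its weight alone: a push of 1 to 2 N slides it. Origin on the bench under the middle of the bolted slat, z up.
- bolted (a point): Middle of the underside of the slat that is already bolted across the carrier's rails at the end near the robot (228 mm along y, 36 mm along x, 12 mm thick, 60 to 72 mm above the bench, two flat bolt heads and a strap eye like those of the loose slats on top); cannot move. Axes as the carrier's.
- slat_a: Longest loose teak slat, 36 x 208 x 12 mm, 0.24 kg, lying flat at first on the bench to the robot's left. Origin: centre of its underside; y along its length, x across, z up. A steel strap eye in the middle of its top is the handle: 10 mm thick along y, 26 mm wide along x, from 12 to 36 mm above the underside. Either end may point either way. Absent (None) in some starts.
- slat_b: Second longest loose teak slat, 36 x 188 x 12 mm, 0.22 kg; otherwise like the longest one. Absent (None) in some starts.
- slat_c: Third loose teak slat, second shortest, 36 x 168 x 12 mm, 0.20 kg; otherwise like the longest one. Absent (None) in some starts.
- slat_d: Shortest loose teak slat, 36 x 148 x 12 mm, 0.18 kg; otherwise like the longest one. Absent (None) in some starts.
- spacer: Black plastic spacer block, a square bar 28 x 140 x 28 mm, 0.12 kg, at first lying in the grey drawer. Origin at its centre; y along its length. On the rails its top is 16 mm above the slats' tops but below the strap eyes' (grip it about 25 mm to one side of the row of eyes); its 28 mm width is the gap wanted, so slat centres come 64 mm apart.
- drawer: Grey plastic organiser drawer, taken out and lying on the bench as a tray at the robot's right, fixed. 112 x 200 mm outside, y along its length, 26 mm high, walls and floor 4 mm. Origin: centre of its underside.
- dial (a joint): Angle in rad of the curing lamp's timer dial, black, on top of the lamp's grey base box. Grows clockwise seen from above, 0 to 2.7; starts between 0 and 0.5. Pointer at the long white mark: 1.7. Stays where it is left (drag about 0.04 N m).
- dial_grip (a point): Point on the dial's axis, 88 mm above the bench, at the height to grip. Grip: an upright bar 14 mm wide, 68 mm long, top 99 mm above the bench, on a disc with its top at 70 mm. The pointer is the bar's longer end, with a white line on top. At joint value q the pointer direction is the lamp's -x turned clockwise by q, that is at angle (yaw of this point) + pi - q in the world.
- dial_mark (a point): Long white mark on the dark dial plate, 45 mm from the dial's axis, 58 mm above the bench; the lamp's base box (top 55 mm) reaches 60 mm from the dial on three sides and 210 mm to the lamp's -y, where the lamp's post stands 165 mm from the dial.
- mirror: Round motorbike mirror, 104 mm across, on a black stem and a round foot (90 mm), 232 mm high, loose, beyond the carrier. Origin under its foot. Not to be disturbed.
- bulb: Spare headlight bulb standing on its 42 mm metal flange, 74 mm high, loose, beyond the carrier. Origin under its foot. Not to be disturbed.
- mug: White ceramic mug full of bolts, 80 mm across, 92 mm high, loose, 0.5 kg, beyond the slats. Origin under its foot. Not to be tipped over.
There are look-alikes about, which are no part of the job. Leave any orange look-alike of the slat_d alone. What is shaped like the spacer but orange or red is not meant.

How it is judged (in metres and radians):
On the way, in this order (a step that is already met when the one before it is completed fails the run):
1. the longest slat (if present) lies square on the rails, snug against the spacer that stands between it and the slat before it (y of slat_a in the frame of carrier between -0.01 and 0.01 m and z of slat_a in the frame of carrier between 0.055 and 0.065 m and x of slat_a in the frame of carrier above 0.05 m and angle between the x axis of slat_a and the x axis of carrier, either way round below 0.04 rad and angle between slat_a's own z axis and vertical below 0.06 rad and horizontal distance between slat_a and bolted between 0.06 and 0.068 m and ((x of spacer in the frame of slat_a between 0.028 and 0.036 m and x of bolted in the frame of slat_a above 0.02 m) or (x of spacer in the frame of slat_a between -0.036 and -0.028 m and x of bolted in the frame of slat_a below -0.02 m)) and y of spacer in the frame of slat_a between -0.05 and 0.05 m and z of spacer in the frame of slat_a below 0.022 m and angle between the y axis of spacer and the y axis of slat_a, either way round below 0.06 rad), for 0.2 s.
2. the second longest slat (if present) lies square on the rails, snug against the spacer that stands between it and the slat before it (y of slat_b in the frame of carrier between -0.01 and 0.01 m and z of slat_b in the frame of carrier between 0.055 and 0.065 m and x of slat_b in the frame of carrier above 0.05 m and angle between the x axis of slat_b and the x axis of carrier, either way round below 0.04 rad and angle between slat_b's own z axis and vertical below 0.06 rad and (horizontal distance between slat_b and bolted between 0.06 and 0.068 m or horizontal distance between slat_b and slat_a between 0.06 and 0.068 m) and ((x of spacer in the frame of slat_b between 0.028 and 0.036 m and x of bolted in the frame of slat_b above 0.02 m) or (x of spacer in the frame of slat_b between -0.036 and -0.028 m and x of bolted in the frame of slat_b below -0.02 m)) and y of spacer in the frame of slat_b between -0.05 and 0.05 m and z of spacer in the frame of slat_b below 0.022 m and angle between the y axis of spacer and the y axis of slat_b, either way round below 0.06 rad), for 0.2 s.
3. the second shortest slat (if present) lies square on the rails, snug against the spacer that stands between it and the slat before it (y of slat_c in the frame of carrier between -0.01 and 0.01 m and z of slat_c in the frame of carrier between 0.055 and 0.065 m and x of slat_c in the frame of carrier above 0.05 m and angle between the x axis of slat_c and the x axis of carrier, either way round below 0.04 rad and angle between slat_c's own z axis and vertical below 0.06 rad and (horizontal distance between slat_c and bolted between 0.06 and 0.068 m or horizontal distance between slat_c and slat_a between 0.06 and 0.068 m or horizontal distance between slat_c and slat_b between 0.06 and 0.068 m) and ((x of spacer in the frame of slat_c between 0.028 and 0.036 m and x of bolted in the frame of slat_c above 0.02 m) or (x of spacer in the frame of slat_c between -0.036 and -0.028 m and x of bolted in the frame of slat_c below -0.02 m)) and y of spacer in the frame of slat_c between -0.05 and 0.05 m and z of spacer in the frame of slat_c below 0.022 m and angle between the y axis of spacer and the y axis of slat_c, either way round below 0.06 rad), for 0.2 s.
4. the shortest slat (if present) lies square on the rails, snug against the spacer that stands between it and the slat before it (y of slat_d in the frame of carrier between -0.01 and 0.01 m and z of slat_d in the frame of carrier between 0.055 and 0.065 m and x of slat_d in the frame of carrier above 0.05 m and angle between the x axis of slat_d and the x axis of carrier, either way round below 0.04 rad and angle between slat_d's own z axis and vertical below 0.06 rad and (horizontal distance between slat_d and bolted between 0.06 and 0.068 m or horizontal distance between slat_d and slat_a between 0.06 and 0.068 m or horizontal distance between slat_d and slat_b between 0.06 and 0.068 m or horizontal distance between slat_d and slat_c between 0.06 and 0.068 m) and ((x of spacer in the frame of slat_d between 0.028 and 0.036 m and x of bolted in the frame of slat_d above 0.02 m) or (x of spacer in the frame of slat_d between -0.036 and -0.028 m and x of bolted in the frame of slat_d below -0.02 m)) and y of spacer in the frame of slat_d between -0.05 and 0.05 m and z of spacer in the frame of slat_d below 0.022 m and angle between the y axis of spacer and the y axis of slat_d, either way round below 0.06 rad), for 0.2 s.
5. the spacer is back in the grey drawer (x of spacer in the frame of drawer between -0.045 and 0.045 m and y of spacer in the frame of drawer between -0.085 and 0.085 m and z of spacer in the frame of drawer below 0.025 m), for 0.2 s.
6. the timer dial's pointer is at the long white mark (value of joint dial between 1.58 and 1.82 rad), for 0.2 s.
At the end, for the whole second after the job is handed in: Slats present: flat on the rails, centred within 10 mm, square within 0.04 rad, longest first, centres 64 mm (within 4 mm) apart counting from the bolted slat; spacer on the floor of the grey drawer; dial at 1.7 within 0.12 rad; all released and at rest (all of step 5 and all of step 6 and y of slat_a in the frame of carrier between -0.01 and 0.01 m and z of slat_a in the frame of carrier between 0.055 and 0.065 m and x of each of slat_a, slat_b, slat_c, slat_d in the frame of carrier above 0.05 m and angle between the x axis of each of slat_a, slat_b, slat_c, slat_d and the x axis of carrier, either way round below 0.04 rad and angle between each of slat_a, slat_b, slat_c, slat_d's own z axis and vertical below 0.06 rad and horizontal distance between slat_a and bolted between 0.06 and 0.068 m and y of slat_b in the frame of carrier between -0.01 and 0.01 m and z of slat_b in the frame of carrier between 0.055 and 0.065 m and (horizontal distance between slat_b and bolted between 0.06 and 0.068 m or horizontal distance between slat_b and slat_a between 0.06 and 0.068 m) and y of slat_c in the frame of carrier between -0.01 and 0.01 m and z of slat_c in the frame of carrier between 0.055 and 0.065 m and (horizontal distance between slat_c and bolted between 0.06 and 0.068 m or horizontal distance between slat_c and slat_a between 0.06 and 0.068 m or horizontal distance between slat_c and slat_b between 0.06 and 0.068 m) and y of slat_d in the frame of carrier between -0.01 and 0.01 m and z of slat_d in the frame of carrier between 0.055 and 0.065 m and (horizontal distance between slat_d and bolted between 0.06 and 0.068 m or horizontal distance between slat_d and slat_a between 0.06 and 0.068 m or horizontal distance between slat_d and slat_b between 0.06 and 0.068 m or horizontal distance between slat_d and slat_c between 0.06 and 0.068 m) and linear speed of each of spacer, slat_a, slat_b, slat_c, slat_d below 0.02 m/s); the robot touches nothing.
It fails at once if the mirror is shifted by more than 20 mm or tipped (distance of mirror from where it was at the start of the episode above 0.02 m or angle between mirror's own z axis and vertical above 0.3 rad).
It fails at once if the bulb is shifted by more than 20 mm or tipped (distance of bulb from where it was at the start of the episode above 0.02 m or angle between bulb's own z axis and vertical above 0.3 rad).
It fails at once if the mug is tipped over (angle between mug's own z axis and vertical above 0.6 rad).
Of slat_a, slat_b, slat_c, slat_d only 3 to 4 are there at a start; the rules pass over those that are not, and their reading is None.
At some moment in a run one of slat_a, slat_b, slat_c, slat_d may be knocked a few centimetres aside while the robot is not near it.
Once in a run the grip may slacken for a moment while it holds something.
It also fails if it takes over 210 s, if anything falls off the work surface, if the arm or the gripper's body presses on something with over 40 N, if the wrist force passes 120 N, or if a joint passes its speed limit or range.

## Robot

A 6-joint arm with a two-finger parallel gripper is mounted at the origin on the work surface. World frame = base frame: x ahead of the robot, y to its left, z up, the work surface at z = 0. Lengths are in mm, angles in rad, forces in N, time in s.
With the tool pointing down it reaches from about 350 to 775 mm from the base axis. Payload 7.3 kg.
Tool frame: the origin (TCP) lies midway between the tips of the shut fingers; the grasp point (between the pads) lies 19 mm behind it; z points along the fingers, y is the direction in which the jaws open and shut (so a half turn about z gives the same grasp; the last joint's range is limited). The gripper opens to 92 mm and grips with 3 to 60 N. Pads are 19 mm wide; open, the fingers measure 130 mm over their backs; the gripper's body (75 mm by 190 mm) begins 47 mm behind the grasp point.
Start: joints at [-1.489, 0.342, 1.524, -0, 1.275, -0.146], TCP at [118.585, -511.451, 226.741] pointing down, gripper open.
Joint ranges: [-2.53, 2.53], [-0.77, 2.02], [0.04, 2.7], [-1, 4.14], [0.28, 2.66], [-3.11, 3.11]. Speed limits (rad/s): [2.57, 2.57, 3.14, 3.14, 3.14, 3.14].

## Interface

Orientations are given as [roll, pitch, yaw] about the fixed x, y, z axes, in that order (R = Rz(yaw) Ry(pitch) Rx(roll)).
In Python, from plant import sensors, imaging, ticket gives the robot as it stands. The module is installed in compiled form; this text tells all that it offers.
- The arm moves only by the tool arm_command, never from a script. Its argument "increments" is one flat list of numbers, 5 for each row, row after row: the closure, from 0 (fully open) to 1 (shut), then the shift along the tool's x, y, z in mm, then the turn about the tool's z in degrees. In form: [hand, dx, dy, dz, spin, hand, dx, dy, dz, spin, ...]. A call has 1 to 20 rows; each row is the pose to reach, as a shift and turn from the pose commanded when the call began, along the tool's axes at that moment; what a row does not reach only later rows make up. A row lasts 1/8 s, in which the tool goes at most 62.5 mm and 10.7 degrees, less where a joint would pass 70% of its speed; a pose out of reach is approached as far as the arm can. A call with a gripper value outside its range is refused whole. The fingers move at their own pace and stop on an object; the grip force is fixed at half the most. Time passes only in rows, so rows that repeat a pose let the fingers close. It gives the time, the measured TCP pose, the force and the opening at its end, in the units of the state.
- sensors.get_obs(): the state, without advancing time (a new reading comes with each control period).
- imaging.capture(name): name is "scene" or "top"; returns the picture (400x640x3 uint8, blue, green, red); there is no depth.
- imaging.calibration(name): a dict with "fx", "fy", "cx", "cy" (pixels), "D" ([k1, k2, p1, p2, k3] as OpenCV has them; the pictures are not rectified), "world_to_cam" (4x4, takes a point from world to camera coordinates). Camera axes: x right, y down, z forward; pixel columns grow to the right and rows downward; lengths in mm; the calibration is good to about 2 mm. A picture is of the moment at which its call begins. calibration takes no time and is no camera call.
- ticket.close_job(): hands the job in, once; it reports no verdict.
The state is a dict: "time": time; "joint_positions": joint angles; "dq": joint speeds; "tau": joint torques, N m; "tool_pos": TCP position; "tcp_rot": TCP orientation; "contact_force": force on the tool from outside, world axes, zero at the start; "moment": the same for the moment, N m; "grip_width": finger opening in mm.
Only numpy, scipy, OpenCV 4.12 (cv2) and the standard library are available. Lean on these libraries where they do the work, as an engineer would, in place of code of your own. Each camera call takes 0.05 s, during which the arm holds its last target. There are 200 camera calls.

## Working session

There is one attempt and no reset: what is moved stays moved. The work goes in short steps, Python scripts to look and compute and a tool call to move; the robot and the scene stay as the last step left them, time stands still between calls to the robot, and variables do not carry over. Pictures are saved under pics/ and viewed, about 12 in all and at most 16, crops included, and the job is handed in when it is done.

Besides the shell and the picture viewer there is one more tool, called after "Emit:" by a JSON object that holds its "name" and its "arguments". arm_command: Moves the arm, as the interface text tells. Its arguments: {"type":"object","properties":{"increments":{"type":"array","items":{"type":"number"}}},"required":["increments"]}

```bash
mkdir -p pics; ls; cat > h.py <<'E'
import numpy as np, cv2
from plant import sensors, imaging, ticket
def cal(n):
    c=imaging.calibration(n); K=np.array([[c['fx'],0,c['cx']],[0,c['fy'],c['cy']],[0,0,1.]]); return K,np.array(c['D'],float),np.array(c['world_to_cam'],float)
def proj(n,P,c=None):
    K,D,T=c or cal(n); P=np.atleast_2d(np.array(P,float)); 
    return cv2.projectPoints(P,cv2.Rodrigues(T[:3,:3])[0],T[:3,3],K,D)[0].reshape(-1,2)
def ray(n,uv,c=None):
    K,D,T=c or cal(n); uv=np.array(uv,float).reshape(-1,1,2); x=cv2.undistortPoints(uv,K,D).reshape(-1,2)
    d=np.c_[x,np.ones(len(x))]@T[:3,:3]; o=-T[:3,:3].T@T[:3,3]; return o,d
def onz(n,uv,z,c=None):
    o,d=ray(n,uv,c); return o+d*((z-o[2])/d[:,2])[:,None]
def tri(n1,uv1,n2,uv2,c1=None,c2=None):
    o1,d1=ray(n1,[uv1],c1);o2,d2=ray(n2,[uv2],c2);A=np.c_[d1[0],-d2[0]];s=np.linalg.lstsq(A,o2-o1,rcond=None)[0]
    p=o1+d1[0]*s[0];q=o2+d2[0]*s[1];return (p+q)/2,np.linalg.norm(p-q)
E
python3 - <<'E'
from h import *
print(sensors.get_obs())
for n in("scene","top"):
    im=imaging.capture(n); cv2.imwrite(f"pics/{n}0.png",im); c=imaging.calibration(n); print(n,{k:np.round(v,3).tolist() for k,v in c.items()})
    K,D,T=cal(n);print("campos",-T[:3,:3].T@T[:3,3])
E
```

```text
pics
{'time': 0.0, 'joint_positions': array([-1.48901665e+00,  3.42698207e-01,  1.52503908e+00, -3.57263703e-05,
        1.27537484e+00, -1.46008668e-01]), 'dq': array([-0.00143162, -0.00028804,  0.00039861, -0.0024872 ,  0.00044963,
        0.00051475]), 'tau': array([-2.16379199e-04, -4.31241381e+01, -2.44218940e+01,  7.16595096e-02,
        5.59638196e-02, -1.44142487e-04]), 'tool_pos': array([ 118.52988905, -511.02168913,  226.04998137]), 'tcp_rot': array([-3.14008438e+00, -1.87269654e-04,  2.27798633e-01]), 'contact_force': array([-0.07536654,  1.24852064, -0.22323652]), 'moment': array([2.31120798e-02, 9.96781434e-05, 2.90033918e-03]), 'grip_width': 91.49800395137075}
scene {'fx': 420.973, 'fy': 420.973, 'cx': 323.626, 'cy': 201.227, 'D': [-0.058, 0.0, 0.0, 0.0, 0.0], 'world_to_cam': [[0.473, 0.881, -0.022, -258.358], [0.547, -0.313, -0.777, -220.78], [-0.691, 0.355, -0.63, 1705.635], [0.0, 0.0, 0.0, 1.0]]}
campos [1421.55822047 -447.27759472  896.5486198 ]
top {'fx': 399.296, 'fy': 399.296, 'cx': 323.357, 'cy': 201.931, 'D': [-0.091, 0.0, 0.0, 0.0, 0.0], 'world_to_cam': [[0.017, -1.0, 0.012, -4.541], [-0.997, -0.018, -0.07, 500.401], [0.07, -0.011, -0.997, 1653.714], [0.0, 0.0, 0.0, 1.0]]}
campos [ 382.58082652   22.10613807 1684.73564114]
```

View pics/scene0.png

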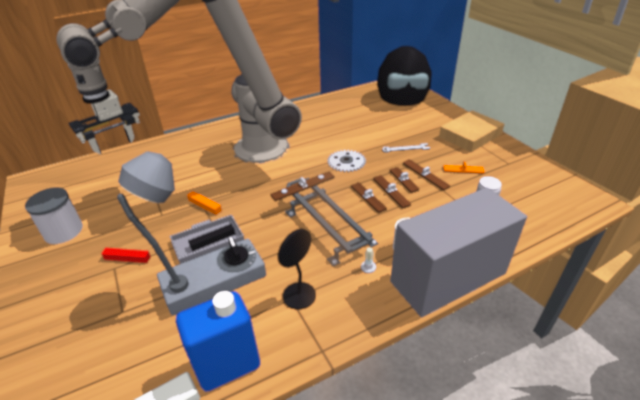

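View pics/top0.png

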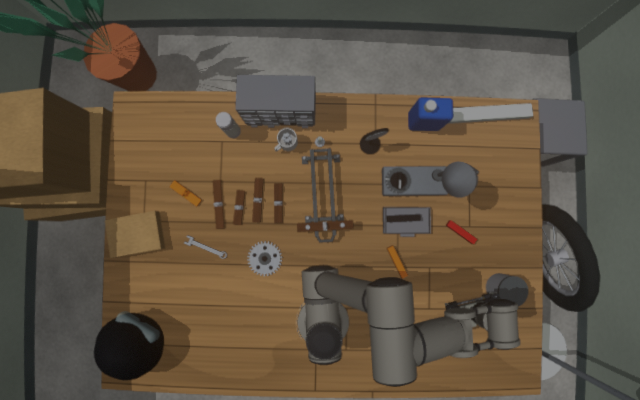

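The scene view shows the arm at the left and the lamp (box 210,265; dial 235,250). The drawer with the black spacer is at 210,238, and there is an orange bar at 204,203 and a red one at 125,255. The carrier runs from 303,185 to 355,250, with four brown slats at 368–430,165–195 and an orange slat look-alike at 464,168. The mirror is at 298,265, the bulb at 369,260 and the mug near 403,225.
The top view shows the slats at columns 219, 240, 259 and 279, the orange look-alike at 185,192, the spacer in the drawer at 405,218, and the dial at 398,181.

```bash
python3 - <<'E'
from h import *
t=cv2.imread("pics/top0.png")
def crop(a,x0,x1,y0,y1,s,f):
    c=cv2.resize(a[y0:y1,x0:x1],None,fx=s,fy=s,interpolation=cv2.INTER_CUBIC)
    c=cv2.convertScaleAbs(c,alpha=1.5,beta=10)
    for k in range((x0+9)//10*10,x1,10): cv2.line(c,((k-x0)*s,0),((k-x0)*s,6 if k%50 else 14),(0,255,0),1)
    for k in range((y0+9)//10*10,y1,10): cv2.line(c,(0,(k-y0)*s),(6 if k%50 else 14,(k-y0)*s),(0,255,0),1)
    cv2.imwrite(f,c)
crop(t,170,360,125,250,4,"pics/c1.png")
crop(t,375,485,155,250,7,"pics/c2.png")
E
```

```text
(no output)
```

View pics/c1.png

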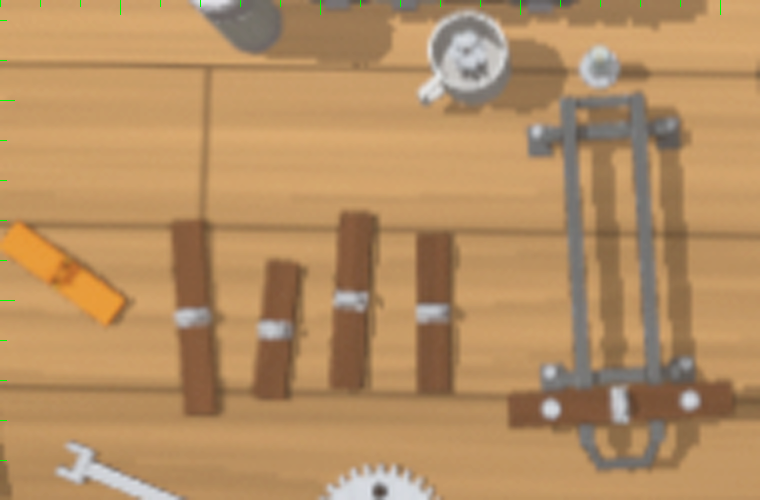

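View pics/c2.png

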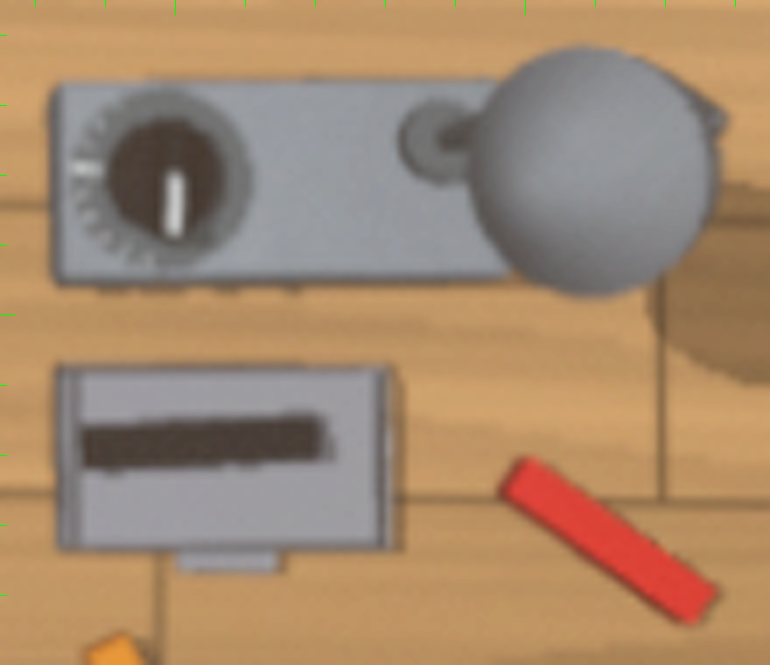

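The crop identifies the slats by length: A at column 219 (rows 180–229), B at 259 (178–222), C at 279 (183–223) and D at 240 (190–225). The orange one at 185,192 is the look-alike. The bolted slat is centred at (325,226). The black bar in the grey drawer, at (404,218), is the spacer because it is black; the orange and red bars are not meant. The dial is centred at (399,180), pointing to -x, with the long mark at (387,179).

```bash
cat >> h.py <<'E'
def rect(n,im,z,x0,x1,y0,y1,s=2):
    """world-plane picture: row<->x from x1 down, col<->y from y1 down, s px/mm"""
    X,Y=np.meshgrid(np.arange(x1,x0,-1/s),np.arange(y1,y0,-1/s),indexing='ij')
    p=proj(n,np.c_[X.ravel(),Y.ravel(),np.full(X.size,z)]).reshape(*X.shape,2).astype(np.float32)
    return cv2.remap(im,p[...,0],p[...,1],cv2.INTER_CUBIC)
def blobs(mask,x1,y1,s,amin):
    out=[]
    for c in cv2.findContours(mask,cv2.RETR_EXTERNAL,cv2.CHAIN_APPROX_NONE)[0]:
        if cv2.contourArea(c)/s/s<amin: continue
        b=cv2.boxPoints(cv2.minAreaRect(c)); w=np.c_[x1-b[:,1]/s,y1-b[:,0]/s]
        e=[w[1]-w[0],w[2]-w[1]]; L=[np.linalg.norm(v) for v in e]; k=int(np.argmax(L)); v=e[k]
        yaw=(np.degrees(np.arctan2(v[1],v[0]))-90+90)%180-90  # direction of long axis relative to +y
        out.append((w.mean(0).round(1),round(max(L),1),round(min(L),1),round(yaw,2)))
    return out
E
python3 - <<'E'
from h import *
t=cv2.imread("pics/top0.png"); s=2
def brown(z,x0,x1,y0,y1,amin):
    r=rect("top",t,z,x0,x1,y0,y1,s); h=cv2.cvtColor(r,cv2.COLOR_BGR2HSV)
    B,G,R=[r[...,i].astype(int) for i in range(3)]
    m=((R<125)&(R-B>20)).astype(np.uint8)*255
    m=cv2.morphologyEx(m,cv2.MORPH_CLOSE,np.ones((31,31)))
    m=cv2.morphologyEx(m,cv2.MORPH_OPEN,np.ones((25,25)))
    return blobs(m,x1,y1,s,amin)
for b in brown(12,200,560,120,520,2500): print("slat",b)
for b in brown(72,250,420,-180,160,2500): print("bolt",b)
r=rect("top",t,32,200,450,-480,-220,s)
m=((r.max(2)<62)).astype(np.uint8)*255
m=cv2.morphologyEx(m,cv2.MORPH_OPEN,np.ones((9,9)))
for b in blobs(m,450,-220,s,1500): print("dark z32",b)
# hand read points
rd=lambda L,z:onz("top",L,z).round(1).tolist()
c1=lambda u,v:(170+u/4,125+v/4)
c2=lambda u,v:(375+u/7,155+v/7)
print("drawer corners z26",rd([c2(60,367),c2(390,368),c2(392,549),c2(60,549)],26))
print("dial bar line ends z99",rd([c2(176,172),c2(173,236)],99),"disc ctr z70",rd([c2(165,172)],70),"plate z58",rd([c2(168,178)],58),"mark z58",rd([c2(88,168)],58))
print("lamp corners z55",rd([c2(55,82),c2(58,282),c2(505,278)],55))
print("bolted corners z72",rd([c1(510,394),c1(732,381),c1(734,411),c1(510,426)],72),"eye",rd([c1(619,403)],96),"bolts",rd([c1(551,408),c1(690,400)],74))
print("rails z60 far/near",rd([c1(569,100),c1(638,98),c1(583,380),c1(654,375)],60))
for k,p in dict(A=(192,317),D=(274,329),B=(350,300),C=(432,313)).items(): print(k,"eye z36",rd([c1(*p)],36))
print("bulb",rd([c1(600,67)],74),"mug",rd([c1(468,52)],92),"mirror top0 (371,140)",rd([(371,140)],10))
E
```

```text
slat (array([391.2, 320.2], dtype=float32), np.float32(399.5), np.float32(337.5), np.float32(0.0))
bolt (array([335.2,  -9.8], dtype=float32), np.float32(339.5), np.float32(169.5), np.float32(0.0))
dark z32 (array([ 438.6, -329.7], dtype=float32), np.float32(146.5), np.float32(26.9), np.float32(3.51))
drawer corners z26 [[481.3, -247.5, 26.0], [484.2, -447.2, 26.0], [375.8, -448.4, 26.0], [373.0, -248.4, 26.0]]
dial bar line ends z99 [[590.3, -302.1, 99.0], [553.3, -300.4, 99.0]] disc ctr z70 [[594.0, -301.5, 70.0]] plate z58 [[592.0, -305.7, 58.0]] mark z58 [[597.0, -258.2, 58.0]]
lamp corners z55 [[648.2, -238.9, 55.0], [529.6, -241.3, 55.0], [537.0, -508.5, 55.0]]
bolted corners z72 [[407.5, 107.6, 72.0], [424.5, -116.3, 72.0], [394.2, -118.7, 72.0], [375.3, 106.9, 72.0]] eye [[400.1, -2.1, 96.0]] bolts [[394.1, 66.0, 74.0], [404.6, -73.9, 74.0]]
rails z60 far/near [[711.2, 54.2, 60.0], [714.6, -16.9, 60.0], [423.2, 34.4, 60.0], [429.5, -37.7, 60.0]]
A eye z36 [[481.6, 441.6, 36.0]]
D eye z36 [[470.7, 355.6, 36.0]]
B eye z36 [[502.2, 277.4, 36.0]]
C eye z36 [[490.3, 192.0, 36.0]]
bulb [[743.2, 22.8, 74.0]] mug [[752.2, 156.8, 92.0]] mirror top0 (371,140) [[769.8, -194.8, 10.0]]
```

```bash
python3 - <<'E'
from h import *
a=cv2.imread("pics/scene0.png")
def crop(a,x0,x1,y0,y1,s):
    c=cv2.resize(a[y0:y1,x0:x1],None,fx=s,fy=s,interpolation=cv2.INTER_CUBIC)
    for k in range((x0+9)//10*10,x1,10): cv2.line(c,((k-x0)*s,0),((k-x0)*s,6 if k%50 else 14),(0,255,0),1)
    for k in range((y0+9)//10*10,y1,10): cv2.line(c,(0,(k-y0)*s),(6 if k%50 else 14,(k-y0)*s),(0,255,0),1)
    return c
cv2.imwrite("pics/c3.png",np.vstack([crop(a,265,460,155,220,4),crop(a,150,345,205,275,4)]))
E
```

```text
(no output)
```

View pics/c3.png

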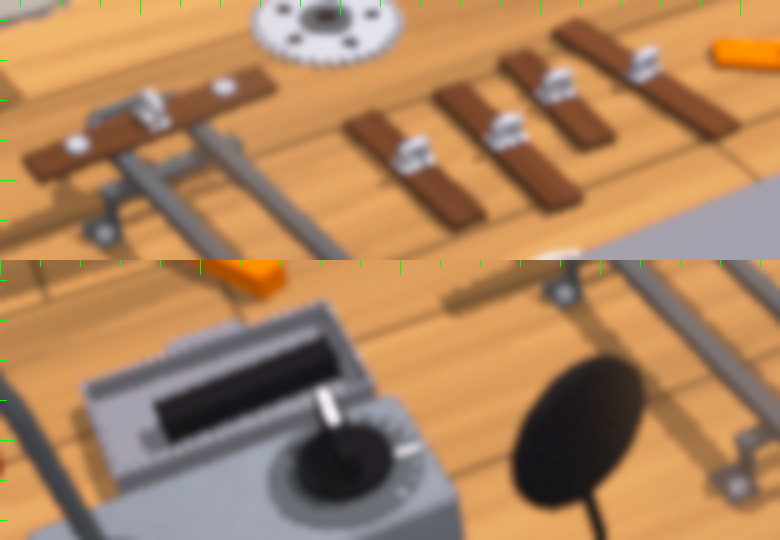

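Slat eye tops in the scene view (full pixels): A (426,170), D (404,175.5), B (391.7,187), C (368.5,193), bolted (303.2,181.2). The spacer's top centre is at about (212,234.5). Next I check heights by triangulation and get the slat yaws.

```bash
python3 - <<'E'
from h import *
t=cv2.imread("pics/top0.png"); s=2
c1=lambda u,v:(170+u/4,125+v/4)
S=dict(A=(426.2,170),D=(404.2,175.5),B=(391.7,187),C=(368.5,193),bolt=(303.2,181.2))
T=dict(A=(192,317),D=(274,329),B=(350,300),C=(432,313),bolt=(619,403))
for k in S: p,e=tri("top",c1(*T[k]),"scene",S[k]); print(k,p.round(1),"miss",round(e,1))
p,e=tri("top",(404.1,218),"scene",(212,234.5)); print("spacer",p.round(1),e)
for z,x0,x1,y0,y1 in((12,360,600,150,480),(72,340,440,-150,140)):
    r=rect("top",t,z,x0,x1,y0,y1,s); g=r[...,2]
    th,_=cv2.threshold(g,0,255,cv2.THRESH_BINARY|cv2.THRESH_OTSU)
    B,R=r[...,0].astype(int),r[...,2].astype(int); print("otsu",th)
    m=((R<95)&(R-B>12)).astype(np.uint8)*255
    m=cv2.morphologyEx(m,cv2.MORPH_CLOSE,np.ones((41,41)) if z==12 else np.ones((35,35)))
    m=cv2.morphologyEx(m,cv2.MORPH_OPEN,np.ones((25,25)))
    for b in blobs(m,x1,y1,s,2500): print(z,b)
r=rect("top",t,32,390,470,-440,-255,s)
g=r.max(2); th,m=cv2.threshold(g,0,255,cv2.THRESH_BINARY_INV|cv2.THRESH_OTSU); print(th)
m=cv2.morphologyEx(m,cv2.MORPH_OPEN,np.ones((21,21)))
for b in blobs(m,470,-255,s,1500): print("spacer",b)
E
```

```text
A [485.1 449.4  20.8] miss 9.1
D [473.3 361.5  20.6] miss 6.5
B [505.5 283.4  19.8] miss 8.1
C [493.2 197.1  18.9] miss 7.5
bolt [401.5   0.5  82.3] miss 6.2
spacer [ 439.6 -329.7   28.5] 8.101610929517387
otsu 100.0
12 (array([471.5, 355.6], dtype=float32), np.float32(147.6), np.float32(44.4), np.float32(85.33))
12 (array([493. , 191.5], dtype=float32), np.float32(176.7), np.float32(42.9), np.float32(-88.75))
12 (array([483.3, 447.7], dtype=float32), np.float32(210.7), np.float32(53.7), np.float32(-83.06))
12 (array([503. , 278.3], dtype=float32), np.float32(195.2), np.float32(43.1), np.float32(88.38))
otsu 98.0
72 (array([390.2, -19.5], dtype=float32), np.float32(260.0), np.float32(99.5), np.float32(0.0))
73.0
spacer (array([ 439.1, -330.1], dtype=float32), np.float32(151.9), np.float32(31.0), np.float32(3.16))
```

Heights check out: eye mid-heights come to about 20 on the bench and 82 on the bolted slat (24 and 84 expected), and the spacer top to 28–32. The carrier is near (399.8,-3.5) with a yaw of about 4.15°, and the spacer centre near (439,-333) with a yaw of about 3.3°. I'll go to the spacer now.

```bash
cat >> h.py <<'E'
CB=np.array([399.8,-3.5]); CY=4.15
def car(x,y):  # carrier -> world
    a=np.radians(CY); return CB+np.array([x*np.cos(a)-y*np.sin(a),x*np.sin(a)+y*np.cos(a)])
def tocar(x,y):
    a=np.radians(CY); d=np.array([x,y])-CB; return np.array([d[0]*np.cos(a)+d[1]*np.sin(a),-d[0]*np.sin(a)+d[1]*np.cos(a)])
def go(*tg,start=None):
    """targets (x,y,z,yawdeg) -> tool-axis shifts from start (x,y,z,yaw) or measured pose"""
    if start is None:
        o=sensors.get_obs(); p=o['tool_pos']; y=np.degrees(o['tcp_rot'][2]); start=(*p,y)
        print('at',np.round(start,1),'F',o['contact_force'].round(1),'w',round(o['grip_width'],1),'t',round(o['time'],2))
    a=np.radians(start[3]); c,s=np.cos(a),np.sin(a)
    for x,y,z,w in tg:
        dx,dy=x-start[0],y-start[1]
        print([round(v,1) for v in(c*dx+s*dy, s*dx-c*dy, start[2]-z, (start[3]-w+180)%360-180)])
E
python3 -c "
from h import *
go((440.2,-348,226,93.3),(440.2,-348,60,93.3),start=(118.585,-511.451,226.741,13.05))
p,e=tri('top',(459,180),'scene',(147,177));print('shade',p,e)"
```

```text
[np.float64(350.2), np.float64(-86.6), 0.7, -80.2]
[np.float64(350.2), np.float64(-86.6), 166.7, -80.2]
shade [ 559.21675986 -448.93041845  360.20778314] 3.144421209232646
```

Emit:
{"name": "arm_command", "arguments": {"increments": [0.6, 60, -15, 0, -10, 0.6, 120, -30, 0, -20, 0.6, 180, -45, 0, -30, 0.6, 240, -60, 0, -40, 0.6, 300, -75, 0, -50, 0.6, 350.2, -86.6, 0, -60, 0.6, 350.2, -86.6, 30, -70, 0.6, 350.2, -86.6, 60, -80.2, 0.6, 350.2, -86.6, 100, -80.2, 0.6, 350.2, -86.6, 140, -80.2, 0.6, 350.2, -86.6, 166.7, -80.2, 0.6, 350.2, -86.6, 166.7, -80.2, 0.6, 350.2, -86.6, 166.7, -80.2]}}

```text
time: 1.72
tool_pos: [440.6, -348.5, 60.9]
tcp_rot: [3.141, 0.001, 1.628]
contact_force: [1.1, -1.0, 0.7]
grip_width: 36.8
```

```bash
cat >> h.py <<'E'
def crop(a,x0,x1,y0,y1,s,f=None,al=1.0):
    c=cv2.convertScaleAbs(cv2.resize(a[y0:y1,x0:x1],None,fx=s,fy=s,interpolation=cv2.INTER_CUBIC),alpha=al)
    for k in range((x0+9)//10*10,x1,10): cv2.line(c,((k-x0)*s,0),((k-x0)*s,6 if k%50 else 14),(0,255,0),1)
    for k in range((y0+9)//10*10,y1,10): cv2.line(c,(0,(k-y0)*s),(6 if k%50 else 14,(k-y0)*s),(0,255,0),1)
    if f: cv2.imwrite(f,c)
    return c
E
python3 -c "
from h import *
go((440.2,-348,20,93.3))
crop(imaging.capture('scene'),140,290,170,280,5,'pics/s1.png')"
```

```text
at [ 440.6 -348.5   60.9   93.3] F [ 1.1 -1.   0.7] w 36.8 t 1.73
[np.float64(0.5), np.float64(-0.4), np.float64(40.9), np.float64(-0.0)]
```

View pics/s1.png

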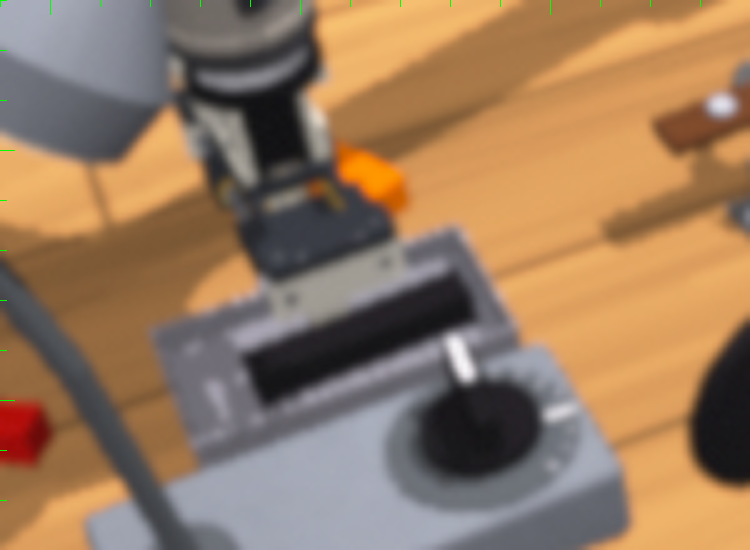

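The jaws stand over the middle of the spacer. The grey plate is at about (205,227) in full pixels, and the spacer runs from (190,245) to (232,230). I descend gently and close.

Emit:
{"name": "arm_command", "arguments": {"increments": [0.6, 0, 0, 10, 0, 0.6, 0, 0, 20, 0, 0.6, 0, 0, 28, 0, 0.6, 0, 0, 34, 0, 0.6, 0, 0, 40, 0, 0.6, 0, 0, 40, 0]}}

```text
time: 2.52
tool_pos: [439.9, -347.8, 19.5]
tcp_rot: [-3.141, -0.001, 1.628]
contact_force: [0.3, -0.1, 0.4]
grip_width: 36.4
```

Emit:
{"name": "arm_command", "arguments": {"increments": [1, 0, 0, 0, 0, 1, 0, 0, 0, 0, 1, 0, 0, 0, 0, 1, 0, 0, 0, 0, 1, 0, 0, 0, 0, 1, 0, 0, -5, 0, 1, 0, 0, -20, 0, 1, 0, 0, -50, 0, 1, 0, 0, -90, 0, 1, 0, 0, -110, 0, 1, 0, 0, -110, 0]}}

```text
time: 3.9
tool_pos: [441.0, -348.8, 132.4]
tcp_rot: [3.139, 0.004, 1.628]
contact_force: [-0.0, 0.0, -1.7]
grip_width: 27.4
```

```bash
python3 -c "
from h import *
x,y=car(36,-27); print(x,y)
S=(440.2,-348,130,93.3)
go((x,y,130,94.15),(x,y,80,94.15),start=S)
go((x,y,130,94.15))"
```

```text
437.659540258355 -27.82396372769046
[np.float64(319.8), np.float64(15.9), 0, -0.9]
[np.float64(319.8), np.float64(15.9), 50, -0.9]
at [ 441.  -348.8  132.4   93.3] F [-0.   0.  -1.7] w 27.4 t 3.9
[np.float64(320.6), np.float64(14.9), np.float64(2.4), np.float64(-0.9)]
```

Emit:
{"name": "arm_command", "arguments": {"increments": [1, 20, 1, 0, 0, 1, 60, 3, 0, 0, 1, 100, 5, 0, 0, 1, 140, 7, 0, 0, 1, 180, 9, 0, -0.9, 1, 220, 11, 0, -0.9, 1, 260, 13, 0, -0.9, 1, 300, 15, 0, -0.9, 1, 319.8, 15.9, 0, -0.9, 1, 319.8, 15.9, 0, -0.9, 1, 319.8, 15.9, 20, -0.9, 1, 319.8, 15.9, 35, -0.9, 1, 319.8, 15.9, 44, -0.9, 1, 319.8, 15.9, 50, -0.9, 1, 319.8, 15.9, 51, -0.9, 1, 319.8, 15.9, 51, -0.9]}}

```text
time: 5.9
tool_pos: [438.1, -27.9, 79.2]
tcp_rot: [3.141, 0.0, 1.643]
contact_force: [1.6, -1.1, -0.8]
grip_width: 27.6
```

Emit:
{"name": "arm_command", "arguments": {"increments": [1, 0, 0, 1, 0, 1, 0, 0, 2, 0, 1, 0, 0, 3, 0, 1, 0, 0, 3, 0]}}

```text
time: 6.4
tool_pos: [438.0, -27.8, 76.2]
tcp_rot: [3.141, 0.0, 1.643]
contact_force: [-0.5, 0.2, 2.8]
grip_width: 27.1
```

Emit:
{"name": "arm_command", "arguments": {"increments": [1, 0, -1, 0, 0, 1, 0, -2, 0, 0, 1, 0, -3, 0, 0, 1, 0, -3, 0, 0]}}

```text
time: 6.9
tool_pos: [435.3, -28.2, 76.2]
tcp_rot: [3.141, 0.0, 1.643]
contact_force: [2.2, 0.1, 2.4]
grip_width: 27.8
```

Emit:
{"name": "arm_command", "arguments": {"increments": [1, 0, -0.5, 0, 0, 1, 0, -1, 0, 0, 1, 0, -1.5, 0, 0, 1, 0, -1.5, 0, 0]}}

```text
time: 7.4
tool_pos: [434.1, -28.3, 76.2]
tcp_rot: [3.14, 0.0, 1.643]
contact_force: [5.3, -0.5, 3.0]
grip_width: 27.8
```

Emit:
{"name": "arm_command", "arguments": {"increments": [1, 0, -0.5, 0, 0, 1, 0, -1, 0, 0, 1, 0, -1, 0, 0]}}

```text
time: 7.78
tool_pos: [434.1, -28.3, 76.3]
tcp_rot: [3.138, 0.001, 1.643]
contact_force: [8.6, 2.3, 0.2]
grip_width: 27.6
```

Emit:
{"name": "arm_command", "arguments": {"increments": [1, 0, 1, 0, 0, 1, 0, 1.5, 0, 0, 0.6, 0, 1.5, 0, 0, 0.6, 0, 1.5, 0, 0, 0.6, 0, 1.5, 0, 0, 0.6, 0, 1.5, -10, 0, 0.6, 0, 1.5, -40, 0, 0.6, 0, 1.5, -84, 0, 0.6, 0, 1.5, -84, 0]}}

```text
time: 8.9
tool_pos: [435.8, -28.5, 163.3]
tcp_rot: [3.135, 0.002, 1.643]
contact_force: [0.7, 0.4, -0.7]
grip_width: 36.4
```

```bash
python3 - <<'E'
from h import *
t=cv2.imread("pics/top0.png")
c1=lambda u,v:(170+u/4,125+v/4)
for k,a,b in(("A",(189,222),(202,413)),("B",(357,213),(347,390)),("C",(434,233),(435,393)),("D",(285,262),(270,398))):
    p=onz("top",[c1(*a),c1(*b)],12); d=p[0]-p[1]; print(k,p.mean(0).round(1),round(np.hypot(*d[:2]),1),"long-axis angle",round(np.degrees(np.arctan2(d[1],d[0])),1))
# edge-based yaw per slat: per-row dark centroid in rectified picture
for k,xc,yc,L in(("A",481.6,443,208),("B",502,279,188),("C",490,193,168),("D",471,358,148)):
    r=rect("top",t,12,xc-L/2,xc+L/2,yc-40,yc+40,2); R=r[...,2].astype(float)
    pts=[]
    for i in range(16,R.shape[0]-16,4):
        row=cv2.GaussianBlur(R[i:i+1],(7,1),0)[0]; x=xc+L/2-i/2
        if abs(x-xc)<14: continue
        g=np.gradient(row); l,rr=np.argmin(g),np.argmax(g[np.argmin(g):])+np.argmin(g)
        if 60<rr-l<90: pts.append((x,yc+40-(l+rr)/4,(rr-l)/2))
    pts=np.array(pts); f=np.polyfit(pts[:,0],pts[:,1],1); print(k,len(pts),"angle",round(np.degrees(np.arctan(f[0])),2),"y at centre",round(np.polyval(f,xc),1),"w",pts[:,2].mean().round(1))
go((483,445,130,93.9))
E
```

```text
A [483.  444.2  12. ] 202.3 long-axis angle 5.9
B [502.8 279.1  12. ] 186.8 long-axis angle -1.6
C [492.2 191.9  12. ] 168.4 long-axis angle 1.8
D [471.2 356.7  12. ] 143.8 long-axis angle -4.5
A 73 angle 6.34 y at centre 444.9 w 41.7
B 67 angle -1.64 y at centre 279.4 w 42.0
C 50 angle 1.38 y at centre 193.0 w 39.6
D 46 angle -4.74 y at centre 357.7 w 41.6
at [435.8 -28.5 163.3  94.2] F [ 0.7  0.4 -0.7] w 36.4 t 8.9
[np.float64(468.9), np.float64(81.4), np.float64(33.3), np.float64(0.3)]
```

```bash
python3 -c "
from h import *
go((482.5,446,60,96.2),(482.5,446,15,96.2),start=(433.67,-28.11,160.04,94.15))"
```

```text
[np.float64(469.3), np.float64(83.0), 100.0, -2.1]
[np.float64(469.3), np.float64(83.0), 145.0, -2.1]
```

Emit:
{"name": "arm_command", "arguments": {"increments": [0.6, 30, 5, 0, 0, 0.6, 80, 14, 0, 0, 0.6, 130, 23, 10, 0, 0.6, 185, 32, 20, -2.1, 0.6, 240, 42, 40, -2.1, 0.6, 295, 52, 60, -2.1, 0.6, 350, 62, 80, -2.1, 0.6, 400, 71, 100, -2.1, 0.6, 440, 78, 100, -2.1, 0.6, 469.3, 83, 100, -2.1, 0.6, 469.3, 83, 100, -2.1, 0.6, 469.3, 83, 115, -2.1, 0.6, 469.3, 83, 128, -2.1, 0.6, 469.3, 83, 138, -2.1, 0.6, 469.3, 83, 145, -2.1, 0.6, 469.3, 83, 145, -2.1]}}

```text
time: 10.9
tool_pos: [482.5, 445.6, 14.3]
tcp_rot: [-3.141, 0.001, 1.68]
contact_force: [0.0, 0.2, -0.7]
grip_width: 36.7
```

```bash
python3 -c "
from h import *
go((482.5,446,15,96.2))
a=imaging.capture('scene');b=imaging.capture('top')
cv2.imwrite('pics/s2.png',np.vstack([crop(a,265,465,135,220,4),cv2.resize(crop(b,190,390,150,240,4,None,1.5),(800,340))])[:600])"
```

```text
at [482.5 445.6  14.3  96.2] F [ 0.   0.2 -0.7] w 36.7 t 10.9
[np.float64(0.4), np.float64(0.0), np.float64(-0.7), np.float64(0.0)]
```

View pics/s2.png

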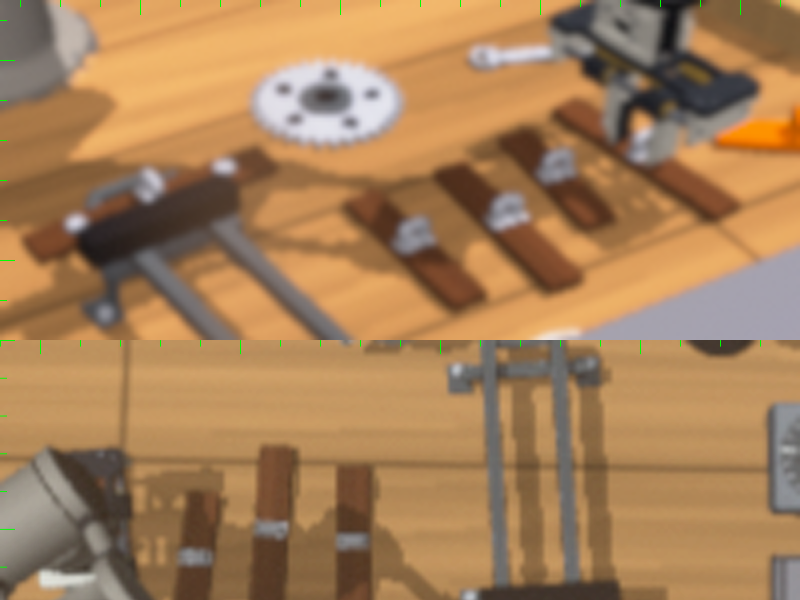

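The spacer stands on the rails against the bolted slat (scene pixels about (305,210)), and the jaws straddle slat A's eye at (425,170). I close and lift.

Emit:
{"name": "arm_command", "arguments": {"increments": [1, 0, 0, 0, 0, 1, 0, 0, 0, 0, 1, 0, 0, 0, 0, 1, 0, 0, 0, 0, 1, 0, 0, 0, 0, 1, 0, 0, -3, 0, 1, 0, 0, -15, 0, 1, 0, 0, -45, 0, 1, 0, 0, -85, 0, 1, 0, 0, -110, 0, 1, 0, 0, -110, 0, 1, 0, 0, -110, 0]}}

```text
time: 12.5
tool_pos: [482.1, 445.5, 123.8]
tcp_rot: [-3.14, 0.001, 1.68]
contact_force: [-0.2, -0.6, -2.5]
grip_width: 9.7
```

```bash
python3 -c "
from h import *
x,y=car(71,0)
S=(482.5,446,125,96.25)
go((x,y,125,4.15),(x,y,80,4.15),start=S)
go()"
```

```text
[np.float64(-440.4), np.float64(-60.2), 0, 92.1]
[np.float64(-440.4), np.float64(-60.2), 45, 92.1]
at [482.1 445.5 123.8  96.3] F [-0.2 -0.6 -2.5] w 9.7 t 12.5
```

Emit:
{"name": "arm_command", "arguments": {"increments": [1, -20, -3, 0, 8, 1, -55, -8, 0, 16, 1, -95, -13, 0, 24, 1, -135, -18, 0, 32, 1, -175, -24, 0, 41, 1, -215, -29, 0, 50, 1, -255, -35, 0, 59, 1, -295, -40, 0, 68, 1, -335, -46, 0, 77, 1, -375, -51, 0, 86, 1, -415, -57, 0, 92.1, 1, -440.4, -60.2, 0, 92.1, 1, -440.4, -60.2, 0, 92.1, 1, -440.4, -60.2, 0, 92.1, 1, -440.4, -60.2, 20, 92.1, 1, -440.4, -60.2, 35, 92.1, 1, -440.4, -60.2, 42, 92.1, 1, -440.4, -60.2, 46, 92.1, 1, -440.4, -60.2, 46, 92.1]}}

```text
time: 14.88
tool_pos: [470.9, 1.9, 79.1]
tcp_rot: [3.142, -0.0, 0.073]
contact_force: [-0.5, 0.2, -2.2]
grip_width: 9.6
```

Emit:
{"name": "arm_command", "arguments": {"increments": [1, 0, 0, 1.5, 0, 1, 0, 0, 3, 0, 1, 0, 0, 4, 0, 1, 0, 0, 4, 0, 1, -1, 0, 4, 0, 1, -2, 0, 4, 0, 1, -3, 0, 4, 0, 1, -4, 0, 4, 0, 1, -4, 0, 4, 0]}}

```text
time: 16.0
tool_pos: [467.0, 1.3, 75.2]
tcp_rot: [3.141, -0.001, 0.072]
contact_force: [1.6, -0.5, 0.6]
grip_width: 9.8
```

Emit:
{"name": "arm_command", "arguments": {"increments": [1, -1, 0, 0, 0, 1, -2, 0, 0, 0, 1, -2.5, 0, 0, 0, 1, -2.5, 0, 0, 0]}}

```text
time: 16.5
tool_pos: [464.6, 1.1, 75.2]
tcp_rot: [3.141, -0.001, 0.072]
contact_force: [2.4, -0.2, 2.5]
grip_width: 9.9
```

Emit:
{"name": "arm_command", "arguments": {"increments": [1, -1, 0, 0, 0, 1, -2, 0, 0, 0, 1, -2, 0, 0, 0]}}

```text
time: 16.88
tool_pos: [462.5, 1.0, 75.1]
tcp_rot: [3.141, -0.0, 0.072]
contact_force: [2.9, -0.3, 4.3]
grip_width: 9.9
```

Emit:
{"name": "arm_command", "arguments": {"increments": [1, -1, 0, 0, 0, 1, -2, 0, 0, 0, 1, -2, 0, 0, 0]}}

```text
time: 17.25
tool_pos: [460.5, 0.8, 75.2]
tcp_rot: [3.141, -0.001, 0.072]
contact_force: [3.8, 0.5, 5.5]
grip_width: 9.7
```

Emit:
{"name": "arm_command", "arguments": {"increments": [1, -0.5, 0, 0, 0, 1, -1, 0, 0, 0, 1, -1, 0, 0, 0]}}

```text
time: 17.62
tool_pos: [459.6, 0.7, 75.2]
tcp_rot: [3.141, -0.001, 0.072]
contact_force: [4.0, 0.8, 6.3]
grip_width: 9.7
```

```bash
python3 -c "
from h import *
a=imaging.capture('scene');b=imaging.capture('top');cv2.imwrite('pics/a3.png',a);cv2.imwrite('pics/b3.png',b)
cv2.imwrite('pics/s3.png',np.hstack([crop(a,265,365,135,235,4),crop(b,285,385,170,270,4,None,1.5)]))"
```

```text
(no output)
```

View pics/s3.png

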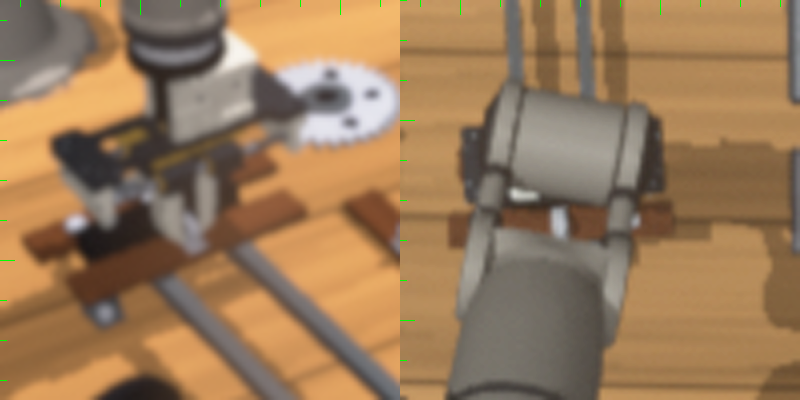

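The slat lies across the rails, gripped on the near part of its eye (crop (190,235)). The force so far is only friction, so I ease the downward pressure and keep pushing.

Emit:
{"name": "arm_command", "arguments": {"increments": [1, -0.5, 0, -0.8, 0, 1, -1, 0, -0.8, 0, 1, -1.5, 0, -0.8, 0, 1, -1.5, 0, -0.8, 0]}}

```text
time: 18.23
tool_pos: [458.3, 0.8, 75.5]
tcp_rot: [-3.142, -0.001, 0.072]
contact_force: [6.6, 1.0, -3.8]
grip_width: 9.8
```

Emit:
{"name": "arm_command", "arguments": {"increments": [1, -0.5, 0, 0, 0, 1, -1, 0, 0, 0, 1, -1, 0, 0, 0]}}

```text
time: 18.6
tool_pos: [458.2, 0.8, 75.7]
tcp_rot: [3.142, -0.003, 0.072]
contact_force: [8.0, 2.2, -4.7]
grip_width: 9.4
```

```bash
python3 -c "
from h import *
s=car(57,0);a=car(32.3,-27);b=car(32.3+66,-27)
print(s,a,b)
go((*a,160,94.15),(*a,76,94.15),start=(*s,75.8,4.15))
print('then');go((*b,100,94.15),(*b,80,94.15),start=(*a,76,94.15))"
```

```text
[456.65054656   0.62496735] [433.96924162 -28.09172477] [499.79619027 -23.31544678]
[np.float64(-24.7), np.float64(27.0), -84.2, -90.0]
[np.float64(-24.7), np.float64(27.0), -0.2, -90.0]
then
[np.float64(-0.0), np.float64(66.0), -24, 0.0]
[np.float64(-0.0), np.float64(66.0), -4, 0.0]
```

Emit:
{"name": "arm_command", "arguments": {"increments": [1, 1, 0, 0, 0, 1, 1.5, 0, 0, 0, 0.6, 1.5, 0, 0, 0, 0.6, 1.5, 0, 0, 0, 0.6, 1.5, 0, 0, 0, 0.6, 1.5, 0, -10, 0, 0.6, 1.5, 0, -40, 0, 0.6, -5, 5, -70, -10, 0.6, -15, 15, -84, -20, 0.6, -24.7, 27, -84, -30, 0.6, -24.7, 27, -84, -40, 0.6, -24.7, 27, -84, -50, 0.6, -24.7, 27, -84, -60, 0.6, -24.7, 27, -84, -70, 0.6, -24.7, 27, -84, -80, 0.6, -24.7, 27, -84, -90, 0.6, -24.7, 27, -84, -90]}}

```text
time: 20.72
tool_pos: [434.2, -28.1, 160.4]
tcp_rot: [3.141, 0.0, 1.642]
contact_force: [0.7, -0.3, 0.0]
grip_width: 36.3
```

```bash
python3 -c "
from h import *
a=imaging.capture('scene');b=imaging.capture('top');cv2.imwrite('pics/a4.png',a);cv2.imwrite('pics/b4.png',b)
cv2.imwrite('pics/s4.png',np.hstack([crop(a,265,365,135,235,4),crop(b,285,385,170,270,4,None,1.5)]))
go()"
```

```text
at [434.2 -28.1 160.2  93.9] F [0.4 0.  0.8] w 36.4 t 20.82
```

View pics/s4.png

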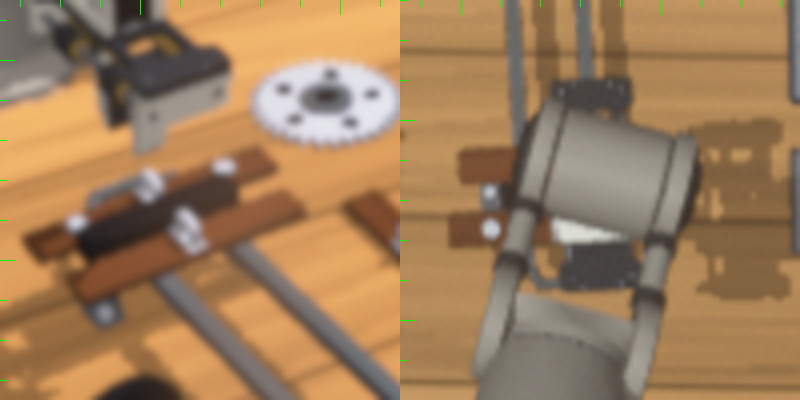

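Slat A lies square and snug against the spacer: in the left crop A runs (70,285)–(305,210) with the dark spacer directly behind it, and in the right crop A's centre row is 165 against 228 for the bolted slat, about 64 mm. Next I grip the spacer.

Emit:
{"name": "arm_command", "arguments": {"increments": [0.6, 0, 0, 30, 0, 0.6, 0, 0, 55, 0, 0.6, 0, 0, 72, 0, 0.6, 0, 0, 80, 0, 0.6, 0, 0, 83.8, 0, 0.6, 0, 0, 83.8, 0, 1, 0, 0, 83.8, 0, 1, 0, 0, 83.8, 0, 1, 0, 0, 83.8, 0, 1, 0, 0, 83.8, 0, 1, 0, 0, 81, 0, 1, 0, 0, 75, 0, 1, 0, 0, 60, 0, 1, 0, 0, 35, 0, 1, 0, 0, 35, 0, 1, 0, 30, 35, 0, 1, 0, 60, 35, 0, 1, 0, 68, 35, 0, 1, 0, 68, 35, 0]}}

```text
time: 23.2
tool_pos: [501.2, -23.0, 123.8]
tcp_rot: [-3.139, -0.0, 1.644]
contact_force: [-0.5, 0.4, -1.3]
grip_width: 27.9
```

Emit:
{"name": "arm_command", "arguments": {"increments": [1, 0, 0, 15, 0, 1, 0, 0, 32, 0, 1, 0, 0, 42, 0, 1, 0, 0, 46.5, 0, 1, 0, 0, 48.5, 0, 1, 0, 0, 48.5, 0, 1, 0, -1, 48.5, 0, 1, 0, -2, 48.5, 0, 1, 0, -3, 48.5, 0, 1, 0, -4, 48.5, 0, 1, 0, -4, 48.5, 0]}}

```text
time: 24.58
tool_pos: [498.3, -23.5, 76.5]
tcp_rot: [3.141, 0.0, 1.643]
contact_force: [0.9, -0.1, 0.4]
grip_width: 27.9
```

```bash
cat >> h.py <<'E'
def avg(n=8):
    F=[];P=[]
    for i in range(n):
        imaging.capture('scene'); o=sensors.get_obs(); F.append(o['contact_force']);P.append(o['tool_pos'])
    F=np.array(F);p=np.mean(P,0); print('F',F.mean(0).round(2),'sd',F.std(0).round(2),'tcp',p.round(2),'car',tocar(*p[:2]).round(2),'w',o['grip_width'].round(1),'t',round(o['time'],2))
E
python3 -c "
from h import *
avg(6)"
```

```text
Traceback (most recent call last):
  File "h.py", line 54, in avg
    F=np.array(F);p=np.mean(P,0); print('F',F.mean(0).round(2),'sd',F.std(0).round(2),'tcp',p.round(2),'car',tocar(*p[:2]).round(2),'w',o['grip_width'].round(1),'t',round(o['time'],2))
                                                                                                                                        ^^^^^^^^^^^^^^^^^^^^^
AttributeError: 'float' object has no attribute 'round'
```

Emit:
{"name": "arm_command", "arguments": {"increments": [1, 0, -0.5, 0, 0, 1, 0, -0.5, 0, 0]}}

```text
time: 25.12
tool_pos: [498.1, -23.6, 76.5]
tcp_rot: [3.14, 0.0, 1.643]
contact_force: [3.6, 0.3, 2.5]
grip_width: 27.7
```

```bash
python3 -c "
from h import *
avg(6)"
```

```text
Traceback (most recent call last):
  File "h.py", line 54, in avg
    F=np.array(F);p=np.mean(P,0); print('F',F.mean(0).round(2),'sd',F.std(0).round(2),'tcp',p.round(2),'car',tocar(*p[:2]).round(2),'w',o['grip_width'].round(1),'t',round(o['time'],2))
                                                                                                                                        ^^^^^^^^^^^^^^^^^^^^^
AttributeError: 'float' object has no attribute 'round'
```

```bash
sed -i "s/o\['grip_width'\].round(1)/round(o['grip_width'],1)/" h.py; python3 -c "
from h import *
avg(6)"
```

```text
F [3.78 0.03 4.31] sd [0.23 0.49 0.31] tcp [497.89 -23.58  76.5 ] car [ 96.38 -27.13] w 28.0 t 25.73
```

```bash
python3 -c "
from h import *
s=car(95.8,-27)
go((502.8,283.5,160,88.4),(502.8,283.5,60,88.4),(502.8,283.5,15,88.4),start=(*s,76.3,94.15))"
```

```text
[np.float64(305.8), np.float64(27.7), -83.7, 5.8]
[np.float64(305.8), np.float64(27.7), 16.3, 5.8]
[np.float64(305.8), np.float64(27.7), 61.3, 5.8]
```

```bash
cat >> h.py <<'E'
def slatfit(t,xc,yc,L):
    r=rect("top",t,12,xc-L/2,xc+L/2,yc-40,yc+40,2); R=r[...,2].astype(float); pts=[]
    for i in range(16,R.shape[0]-16,4):
        row=cv2.GaussianBlur(R[i:i+1],(7,1),0)[0]; x=xc+L/2-i/2
        if abs(x-xc)<14: continue
        g=np.gradient(row); l=np.argmin(g); rr=np.argmax(g[l:])+l
        if 60<rr-l<90: pts.append((x,yc+40-(l+rr)/4))
    pts=np.array(pts); f=np.polyfit(pts[:,0],pts[:,1],1); print(len(pts),"angle",round(np.degrees(np.arctan(f[0])),2),"y",round(np.polyval(f,xc),1))
def moved(k0,t):
    a=cv2.imread(k0); d=cv2.absdiff(a,t).max(2)
    for k,(xc,yc,L) in dict(B=(502,279,188),C=(490,193,168),D=(471,358,148)).items():
        p=proj("top",[(xc+i*L/2+i*25,yc+j*35,6) for i in(-1,1) for j in(-1,1)]); x0,y0=p.min(0).astype(int);x1,y1=p.max(0).astype(int)
        print(k,'changed px',int((d[y0:y1,x0:x1]>35).sum()),'of',(x1-x0)*(y1-y0))
E
python3 -c "
from h import *
b=imaging.capture('top');cv2.imwrite('pics/b5.png',b);moved('pics/top0.png',b)
slatfit(b,502,279,188);slatfit(b,490,193,168);slatfit(b,471,358,148)"
```

```text
B changed px 0 of 1008
C changed px 0 of 936
D changed px 0 of 846
63 angle -1.54 y 279.7
53 angle 1.46 y 192.6
48 angle -4.8 y 357.6
```

Nothing has moved. I release the spacer and go to slat B's eye.

Emit:
{"name": "arm_command", "arguments": {"increments": [1, 0, 0.5, -0.5, 0, 0.6, 0, 0.5, -0.5, 0, 0.6, 0, 0.5, -0.5, 0, 0.6, 0, 0.5, -0.5, 0, 0.6, 0, 0.5, -15, 0, 0.6, 0, 0.5, -50, 0, 0.6, 20, 2, -80, 1, 0.6, 70, 6, -83.7, 2, 0.6, 125, 11, -83.7, 3, 0.6, 180, 16, -75, 4, 0.6, 235, 21, -50, 5, 0.6, 280, 25, -10, 5.8, 0.6, 305.8, 27.7, 16, 5.8, 0.6, 305.8, 27.7, 16, 5.8, 0.6, 305.8, 27.7, 35, 5.8, 0.6, 305.8, 27.7, 50, 5.8, 0.6, 305.8, 27.7, 61.3, 5.8, 0.6, 305.8, 27.7, 61.3, 5.8]}}

```text
time: 28.02
tool_pos: [502.8, 282.9, 14.6]
tcp_rot: [-3.14, 0.001, 1.541]
contact_force: [1.2, -0.9, 0.5]
grip_width: 36.6
```

Emit:
{"name": "arm_command", "arguments": {"increments": [1, 0, 0, 0, 0, 1, 0, 0, 0, 0, 1, 0, 0, 0, 0, 1, 0, 0, 0, 0, 1, 0, 0, 0, 0, 1, 0, 0, -3, 0, 1, 0, 0, -15, 0, 1, 0, 0, -45, 0, 1, 0, 0, -85, 0, 1, 0, 0, -110, 0, 1, 0, 0, -110, 0]}}

```text
time: 29.4
tool_pos: [504.1, 284.0, 127.3]
tcp_rot: [3.137, -0.002, 1.542]
contact_force: [1.1, 0.3, -2.7]
grip_width: 9.8
```

```bash
python3 -c "
from h import *
go((*car(136,0),125,4.15),start=(502.8,283.5,125,88.35))
go()"
```

```text
[np.float64(-276.1), np.float64(40.6), 0, 84.2]
at [504.1 284.  127.3  88.4] F [ 1.1  0.3 -2.7] w 9.8 t 29.4
```

Emit:
{"name": "arm_command", "arguments": {"increments": [1, -10, 2, 0, 6, 1, -35, 5, 0, 14, 1, -65, 10, 0, 22, 1, -95, 14, 0, 30, 1, -125, 18, 0, 39, 1, -155, 23, 0, 48, 1, -185, 27, 0, 57, 1, -215, 32, 0, 66, 1, -245, 36, 0, 75, 1, -270, 40, 0, 84.2, 1, -276.1, 40.6, 0, 84.2, 1, -276.1, 40.6, 0, 84.2, 1, -276.1, 40.6, 20, 84.2, 1, -276.1, 40.6, 36, 84.2, 1, -276.1, 40.6, 44, 84.2, 1, -276.1, 40.6, 48, 84.2, 1, -276.1, 40.6, 48, 84.2]}}

```text
time: 31.52
tool_pos: [535.7, 6.6, 77.1]
tcp_rot: [3.142, -0.0, 0.073]
contact_force: [-0.4, -0.3, -2.8]
grip_width: 9.7
```

```bash
python3 -c "
from h import *
avg(6)
a=imaging.capture('scene');cv2.imwrite('pics/a6.png',a)
crop(a,270,390,140,240,5,'pics/s6.png')"
```

```text
F [ 0.38  0.26 -2.33] sd [0.67 0.33 0.42] tcp [535.96   6.35  77.44] car [ 1.3651e+02 -3.0000e-02] w 9.9 t 31.82
```

View pics/s6.png

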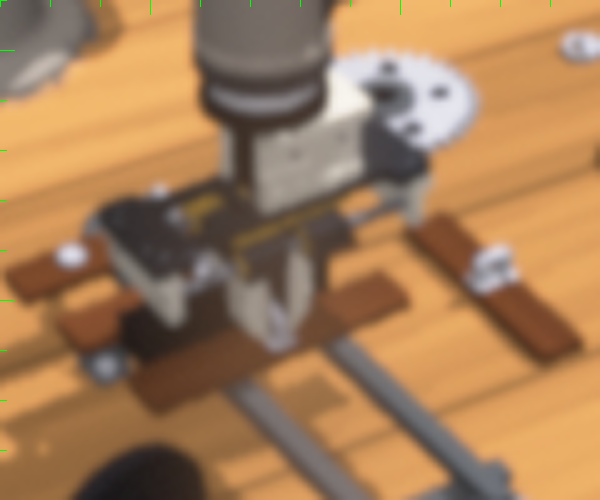

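Slat B hangs over the rails in front of the spacer (left end (150,395), right end (400,290) in the crop), with a little air behind it. I approach in small steps and watch Fx.

Emit:
{"name": "arm_command", "arguments": {"increments": [1, -1.5, 0, 0.7, 0, 1, -3, 0, 1.4, 0, 1, -4.5, 0, 1.4, 0, 1, -6, 0, 1.4, 0, 1, -7, 0, 1.4, 0, 1, -7, 0, 1.4, 0]}}

```text
time: 32.62
tool_pos: [528.6, 5.8, 75.6]
tcp_rot: [3.141, -0.0, 0.072]
contact_force: [0.0, -0.0, -2.9]
grip_width: 9.7
```

Emit:
{"name": "arm_command", "arguments": {"increments": [1, -1, 0, 0, 0, 1, -2, 0, 0, 0, 1, -2, 0, 0, 0, 1, -2, 0, 0, 0]}}

```text
time: 33.12
tool_pos: [526.7, 5.7, 75.6]
tcp_rot: [3.141, -0.0, 0.072]
contact_force: [0.9, -0.4, -2.8]
grip_width: 9.9
```

Emit:
{"name": "arm_command", "arguments": {"increments": [1, -0.5, 0, 0, 0, 1, -1, 0, 0, 0, 1, -1, 0, 0, 0, 1, -1, 0, 0, 0]}}

```text
time: 33.62
tool_pos: [525.8, 5.6, 75.6]
tcp_rot: [3.142, -0.0, 0.072]
contact_force: [0.3, 0.2, -2.1]
grip_width: 9.7
```

Emit:
{"name": "arm_command", "arguments": {"increments": [1, -0.5, 0, 0, 0, 1, -1, 0, 0, 0, 1, -1, 0, 0, 0, 1, -1, 0, 0, 0]}}

```text
time: 34.12
tool_pos: [524.8, 5.5, 75.6]
tcp_rot: [3.141, -0.0, 0.072]
contact_force: [1.6, -0.6, -2.9]
grip_width: 9.7
```

```bash
python3 -c "
from h import *
avg(8)"
```

```text
F [ 1.33 -0.09 -2.61] sd [0.57 0.38 0.43] tcp [524.79   5.51  75.64] car [ 1.2531e+02 -5.0000e-02] w 9.7 t 34.52
```

Emit:
{"name": "arm_command", "arguments": {"increments": [1, -0.4, 0, 0, 0, 1, -0.8, 0, 0, 0, 1, -0.8, 0, 0, 0]}}

```text
time: 34.9
tool_pos: [523.9, 5.5, 75.7]
tcp_rot: [3.142, -0.0, 0.072]
contact_force: [1.9, -0.1, -1.6]
grip_width: 9.8
```

```bash
python3 -c "
from h import *
avg(8)"
```

```text
F [ 1.28  0.08 -2.  ] sd [0.53 0.51 0.38] tcp [523.87   5.5   75.61] car [124.39  -0.  ] w 9.5 t 35.3
```

```bash
python3 -c "
from h import *
go((*car(95.2,-27),160,94.15),start=(*car(124.2,0),75.6,4.15))"
```

```text
[np.float64(-29.0), np.float64(27.0), -84.4, -90.0]
```

Emit:
{"name": "arm_command", "arguments": {"increments": [0.6, 0, 0, 0, 0, 0.6, 0, 0, 0, 0, 0.6, 0, 0, 0, 0, 0.6, 0, 0, -12, 0, 0.6, 0, 0, -45, 0, 0.6, -5, 5, -75, -10, 0.6, -15, 15, -84.4, -20, 0.6, -29, 27, -84.4, -30, 0.6, -29, 27, -84.4, -40, 0.6, -29, 27, -84.4, -50, 0.6, -29, 27, -84.4, -60, 0.6, -29, 27, -84.4, -70, 0.6, -29, 27, -84.4, -80, 0.6, -29, 27, -84.4, -90, 0.6, -29, 27, -60, -90, 0.6, -29, 27, -30, -90, 0.6, -29, 27, -12, -90, 0.6, -29, 27, -3, -90, 0.6, -29, 27, -0.4, -90, 0.6, -29, 27, -0.4, -90]}}

```text
time: 37.8
tool_pos: [497.3, -23.6, 76.6]
tcp_rot: [3.141, 0.0, 1.643]
contact_force: [0.4, 0.2, -0.2]
grip_width: 36.8
```

```bash
python3 -c "
from h import *
a=imaging.capture('scene');b=imaging.capture('top');cv2.imwrite('pics/a7.png',a);cv2.imwrite('pics/b7.png',b)
go();moved('pics/top0.png',b)
cv2.imwrite('pics/s7.png',np.hstack([crop(a,270,370,145,245,4),crop(b,280,380,160,260,4,None,1.5)]))"
```

```text
at [497.4 -23.7  76.7  94.2] F [-0.4 -0.2  0.5] w 36.7 t 37.9
B changed px 341 of 1008
C changed px 0 of 936
D changed px 0 of 846
```

View pics/s7.png

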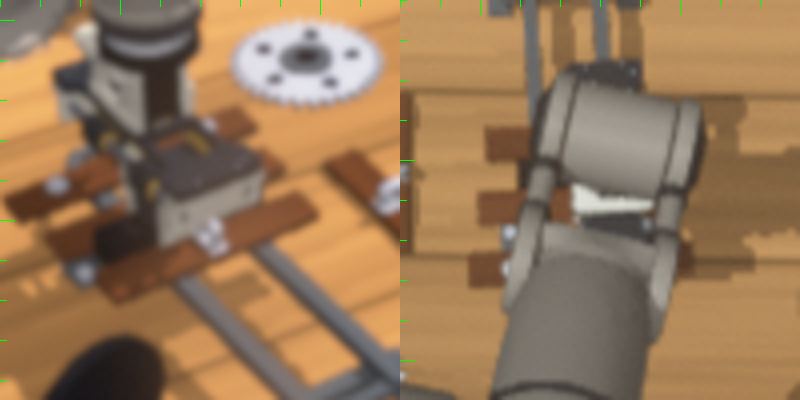

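Slats A and B lie parallel with equal pitch: left ends at rows 143, 207 and 270 in the right crop, about 63–64 mm apart. Now I grip the spacer and step it along.

Emit:
{"name": "arm_command", "arguments": {"increments": [1, 0, 0, 0, 0, 1, 0, 0, 0, 0, 1, 0, 0, 0, 0, 1, 0, 0, 0, 0, 1, 0, 0, -3, 0, 1, 0, 0, -10, 0, 1, 0, 0, -25, 0, 1, 0, 0, -49, 0, 1, 0, 0, -49, 0, 1, 0, 20, -49, 0, 1, 0, 50, -49, 0, 1, 0, 68, -49, 0, 1, 0, 68, -49, 0, 1, 0, 68, -49, 0, 1, 0, 68, -30, 0, 1, 0, 68, -12, 0, 1, 0, 68, -4, 0, 1, 0, 68, -0.5, 0, 1, 0, 68, 0.3, 0, 1, 0, 68, 0.3, 0]}}

```text
time: 40.4
tool_pos: [564.9, -18.7, 76.4]
tcp_rot: [3.141, 0.0, 1.643]
contact_force: [-2.3, -0.5, 2.1]
grip_width: 27.6
```

Emit:
{"name": "arm_command", "arguments": {"increments": [1, 0, -1, 0, 0, 1, 0, -2, 0, 0, 1, 0, -3, 0, 0, 1, 0, -3.5, 0, 0, 1, 0, -3.5, 0, 0]}}

```text
time: 41.02
tool_pos: [562.2, -19.0, 76.4]
tcp_rot: [3.139, 0.001, 1.643]
contact_force: [3.8, 0.7, 5.0]
grip_width: 27.9
```

```bash
python3 -c "
from h import *
avg(6)"
```

```text
F [2.88 0.09 5.74] sd [0.42 0.43 0.12] tcp [562.2  -19.04  76.41] car [160.85 -27.25] w 27.4 t 41.33
```

Emit:
{"name": "arm_command", "arguments": {"increments": [1, 0, 0, -0.6, 0, 1, 0, -0.5, -0.6, 0, 1, 0, -0.8, -0.6, 0, 1, 0, -0.8, -0.6, 0]}}

```text
time: 41.82
tool_pos: [560.7, -19.0, 76.4]
tcp_rot: [3.141, 0.0, 1.643]
contact_force: [2.2, -0.3, 3.9]
grip_width: 27.8
```

```bash
python3 -c "
from h import *
avg(6)"
```

```text
F [ 3.07 -0.64  3.92] sd [0.45 0.29 0.39] tcp [560.68 -19.    76.4 ] car [159.33 -27.1 ] w 27.8 t 42.12
```

```bash
python3 -c "
from h import *
s=car(158.9,-27)
go((491.5,196,160,91.4),(491.5,196,15,91.4),start=(*s,76.3,94.15))"
```

```text
[np.float64(219.3), np.float64(-53.0), -83.7, 2.8]
[np.float64(219.3), np.float64(-53.0), 61.3, 2.8]
```

Emit:
{"name": "arm_command", "arguments": {"increments": [1, 0, 0.5, -0.5, 0, 0.6, 0, 0.5, -0.5, 0, 0.6, 0, 0.5, -0.5, 0, 0.6, 0, 0.5, -0.5, 0, 0.6, 0, 0.5, -15, 0, 0.6, 0, 0.5, -50, 0, 0.6, 10, -3, -80, 1, 0.6, 50, -12, -83.7, 2, 0.6, 100, -24, -83.7, 2.8, 0.6, 150, -36, -75, 2.8, 0.6, 195, -47, -50, 2.8, 0.6, 219.3, -53, -10, 2.8, 0.6, 219.3, -53, 16, 2.8, 0.6, 219.3, -53, 16, 2.8, 0.6, 219.3, -53, 35, 2.8, 0.6, 219.3, -53, 50, 2.8, 0.6, 219.3, -53, 61.3, 2.8, 0.6, 219.3, -53, 61.3, 2.8]}}

```text
time: 44.38
tool_pos: [491.5, 195.7, 14.6]
tcp_rot: [-3.14, 0.0, 1.594]
contact_force: [0.3, -0.4, -0.8]
grip_width: 36.8
```

Emit:
{"name": "arm_command", "arguments": {"increments": [1, 0, 0, 0, 0, 1, 0, 0, 0, 0, 1, 0, 0, 0, 0, 1, 0, 0, 0, 0, 1, 0, 0, 0, 0, 1, 0, 0, -3, 0, 1, 0, 0, -15, 0, 1, 0, 0, -45, 0, 1, 0, 0, -85, 0, 1, 0, 0, -110, 0, 1, 0, 0, -110, 0]}}

```text
time: 45.75
tool_pos: [492.8, 196.3, 127.1]
tcp_rot: [3.137, -0.001, 1.594]
contact_force: [0.4, -1.0, -2.2]
grip_width: 9.9
```

```bash
python3 -c "
from h import *
go((*car(199,0),125,4.15),start=(491.5,196,125,91.35))
go()"
```

```text
[np.float64(-187.6), np.float64(102.4), 0, 87.2]
at [492.8 196.3 127.1  91.4] F [ 0.4 -1.  -2.2] w 9.9 t 45.75
```

Emit:
{"name": "arm_command", "arguments": {"increments": [1, -8, 4, 0, 8, 1, -28, 15, 0, 16, 1, -50, 27, 0, 25, 1, -72, 39, 0, 34, 1, -94, 51, 0, 43, 1, -116, 63, 0, 52, 1, -138, 75, 0, 61, 1, -160, 87, 0, 70, 1, -180, 98, 0, 79, 1, -187.6, 102.4, 0, 87.2, 1, -187.6, 102.4, 0, 87.2, 1, -187.6, 102.4, 0, 87.2, 1, -187.6, 102.4, 20, 87.2, 1, -187.6, 102.4, 36, 87.2, 1, -187.6, 102.4, 44, 87.2, 1, -187.6, 102.4, 48, 87.2, 1, -187.6, 102.4, 49.4, 87.2, 1, -187.6, 102.4, 49.4, 87.2]}}

```text
time: 48.0
tool_pos: [598.8, 10.8, 76.0]
tcp_rot: [3.141, -0.001, 0.073]
contact_force: [-0.1, -0.2, -2.6]
grip_width: 9.6
```

Emit:
{"name": "arm_command", "arguments": {"increments": [1, -2, 0, 0, 0, 1, -4, 0, 0, 0, 1, -6, 0, 0, 0, 1, -7, 0, 0, 0, 1, -7, 0, 0, 0]}}

```text
time: 48.62
tool_pos: [591.5, 10.3, 75.6]
tcp_rot: [3.141, -0.0, 0.072]
contact_force: [-0.7, -0.1, -2.0]
grip_width: 10.1
```

```bash
python3 -c "
from h import *
avg(6)"
```

```text
F [-0.    0.09 -2.15] sd [0.27 0.42 0.39] tcp [591.59  10.3   75.61] car [ 1.9228e+02 -1.1000e-01] w 9.7 t 48.92
```

Emit:
{"name": "arm_command", "arguments": {"increments": [1, -0.7, 0, 0, 0, 1, -1.4, 0, 0, 0, 1, -1.4, 0, 0, 0]}}

```text
time: 49.3
tool_pos: [590.1, 10.2, 75.6]
tcp_rot: [3.141, 0.0, 0.072]
contact_force: [-0.8, -0.4, -2.5]
grip_width: 9.8
```

```bash
python3 -c "
from h import *
avg(8)"
```

```text
F [-0.12  0.23 -2.14] sd [0.3  0.21 0.47] tcp [590.16  10.21  75.6 ] car [ 1.9085e+02 -1.0000e-01] w 9.6 t 49.7
```

Emit:
{"name": "arm_command", "arguments": {"increments": [1, -0.5, 0, 0, 0, 1, -1, 0, 0, 0, 1, -1, 0, 0, 0]}}

```text
time: 50.08
tool_pos: [589.1, 10.1, 75.6]
tcp_rot: [3.142, 0.0, 0.072]
contact_force: [-0.4, -0.2, -2.1]
grip_width: 9.7
```

```bash
python3 -c "
from h import *
avg(8)"
```

```text
F [ 0.08 -0.08 -2.27] sd [0.65 0.41 0.39] tcp [589.16  10.14  75.6 ] car [ 1.8985e+02 -1.0000e-01] w 9.5 t 50.48
```

Emit:
{"name": "arm_command", "arguments": {"increments": [1, -0.5, 0, 0, 0, 1, -1, 0, 0, 0, 1, -1, 0, 0, 0]}}

```text
time: 50.85
tool_pos: [588.3, 10.0, 75.7]
tcp_rot: [3.141, -0.0, 0.072]
contact_force: [0.5, 0.4, -1.9]
grip_width: 9.6
```

```bash
python3 -c "
from h import *
avg(8)"
```

```text
F [ 0.63  0.21 -2.34] sd [0.41 0.42 0.3 ] tcp [588.24  10.05  75.63] car [ 1.8893e+02 -1.2000e-01] w 9.6 t 51.25
```

Emit:
{"name": "arm_command", "arguments": {"increments": [1, -0.4, 0, 0, 0, 1, -0.8, 0, 0, 0, 1, -0.8, 0, 0, 0]}}

```text
time: 51.62
tool_pos: [587.4, 10.0, 75.7]
tcp_rot: [3.141, -0.0, 0.072]
contact_force: [1.9, 1.3, -3.6]
grip_width: 9.9
```

```bash
python3 -c "
from h import *
avg(8)
a=imaging.capture('scene');cv2.imwrite('pics/a8.png',a)
crop(a,280,400,150,250,5,'pics/s8.png')"
```

```text
F [ 1.96 -0.16 -2.22] sd [0.43 0.48 0.55] tcp [587.44   9.99  75.64] car [ 1.8812e+02 -1.2000e-01] w 9.4 t 52.02
```

View pics/s8.png

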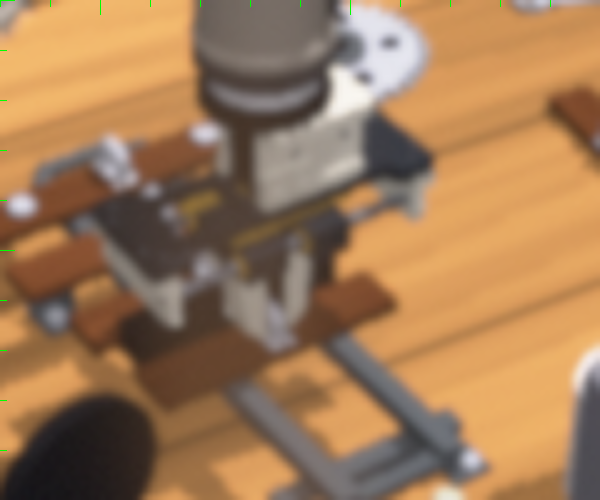

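Slat C sits directly against the spacer, with no gap visible along its back edge in the crop ((140,360)–(390,280)), and Fx is 2 N. I release it and fetch the spacer.

Emit:
{"name": "arm_command", "arguments": {"increments": [0.6, 0.3, 0, 0, 0, 0.6, 0.3, 0, 0, 0, 0.6, 0.3, 0, 0, 0, 0.6, 0.3, 0, -12, 0, 0.6, 0.3, 0, -45, 0, 0.6, -5, 5, -75, -10, 0.6, -15, 15, -84.4, -20, 0.6, -28.8, 27, -84.4, -30, 0.6, -28.8, 27, -84.4, -40, 0.6, -28.8, 27, -84.4, -50, 0.6, -28.8, 27, -84.4, -60, 0.6, -28.8, 27, -84.4, -70, 0.6, -28.8, 27, -84.4, -80, 0.6, -28.8, 27, -84.4, -90, 0.6, -28.8, 27, -60, -90, 0.6, -28.8, 27, -30, -90, 0.6, -28.8, 27, -12, -90, 0.6, -28.8, 27, -3, -90, 0.6, -28.8, 27, -0.4, -90, 0.6, -28.8, 27, -0.4, -90]}}

```text
time: 54.58
tool_pos: [561.0, -19.1, 76.7]
tcp_rot: [3.14, 0.0, 1.643]
contact_force: [0.1, 0.3, -0.3]
grip_width: 36.8
```

```bash
python3 -c "
from h import *
b=imaging.capture('top');cv2.imwrite('pics/b9.png',b)
avg(1);moved('pics/top0.png',b);slatfit(b,471,358,148)
# left ends of laid slats: brown run along carrier x at carrier y=68..80 (z72)
for yy in(66,72,78):
    X=np.arange(-30,215,0.5); p=proj('top',[(*car(x,yy),72) for x in X]).astype(np.float32)
    R=cv2.remap(b,p[None,:,0],p[None,:,1],cv2.INTER_LINEAR)[0].astype(int); m=(R[:,2]<R[:,2].max()*0.72)
    e=np.flatnonzero(np.diff(m.astype(int))); print(yy,[(X[i],int(m[i+1])) for i in e])
"
```

```text
F [-0.29  0.61  0.36] sd [0. 0. 0.] tcp [561.06 -19.08  76.81] car [159.71 -27.21] w 36.4 t 54.67
B changed px 343 of 1008
C changed px 320 of 936
D changed px 0 of 846
45 angle -4.79 y 357.5
66 [(np.float64(45.5), 0), (np.float64(109.0), 1), (np.float64(141.5), 0), (np.float64(172.5), 1), (np.float64(207.0), 0)]
72 [(np.float64(42.5), 0), (np.float64(109.5), 1), (np.float64(142.0), 0), (np.float64(173.0), 1), (np.float64(205.5), 0)]
78 [(np.float64(78.0), 0), (np.float64(109.0), 1), (np.float64(142.5), 0), (np.float64(173.5), 1), (np.float64(205.5), 0)]
```

Emit:
{"name": "arm_command", "arguments": {"increments": [1, 0, 0, 0, 0, 1, 0, 0, 0, 0, 1, 0, 0, 0, 0, 1, 0, 0, 0, 0, 1, 0, 0, -3, 0, 1, 0, 0, -10, 0, 1, 0, 0, -25, 0, 1, 0, 0, -49, 0, 1, 0, 0, -49, 0, 1, 0, 20, -49, 0, 1, 0, 50, -49, 0, 1, 0, 68, -49, 0, 1, 0, 68, -49, 0, 1, 0, 68, -49, 0, 1, 0, 68, -30, 0, 1, 0, 68, -12, 0, 1, 0, 68, -4, 0, 1, 0, 68, -0.8, 0, 1, 0, 68, -0.4, 0, 1, 0, 68, -0.4, 0]}}

```text
time: 57.18
tool_pos: [628.7, -14.2, 77.0]
tcp_rot: [3.141, 0.0, 1.643]
contact_force: [-0.3, 0.3, -2.3]
grip_width: 27.7
```

Emit:
{"name": "arm_command", "arguments": {"increments": [1, 0, -1, 0, 0, 1, 0, -2, 0, 0, 1, 0, -3, 0, 0, 1, 0, -3.7, 0, 0, 1, 0, -3.7, 0, 0]}}

```text
time: 57.8
tool_pos: [624.7, -14.4, 76.5]
tcp_rot: [3.142, 0.0, 1.643]
contact_force: [-0.2, 0.5, 0.4]
grip_width: 27.8
```

```bash
python3 -c "
from h import *
avg(6)"
```

```text
F [-0.58 -0.25  0.46] sd [0.21 0.31 0.43] tcp [624.68 -14.36  76.5 ] car [223.5 -27.1] w 27.9 t 58.1
```

Emit:
{"name": "arm_command", "arguments": {"increments": [1, 0, -0.4, 0, 0, 1, 0, -0.8, 0, 0, 1, 0, -0.8, 0, 0]}}

```text
time: 58.48
tool_pos: [624.2, -14.4, 76.5]
tcp_rot: [3.141, 0.0, 1.643]
contact_force: [1.0, -0.5, -0.2]
grip_width: 27.4
```

```bash
python3 -c "
from h import *
avg(6)"
```

```text
F [ 1.82 -0.02 -0.22] sd [0.47 0.35 0.51] tcp [624.17 -14.44  76.5 ] car [222.99 -27.15] w 27.7 t 58.77
```

```bash
python3 -c "
from h import *
b=imaging.capture('top');moved('pics/top0.png',b)
s=car(222.5,-27)
go((471,364,160,85.2),(471,364,15,85.2),start=(*s,76.4,94.15))
go((*car(265,0),125,4.15),start=(471,364,125,85.2))"
```

```text
B changed px 360 of 1008
C changed px 357 of 936
D changed px 0 of 846
[np.float64(388.4), np.float64(-124.9), -83.6, 8.9]
[np.float64(388.4), np.float64(-124.9), 61.4, 8.9]
[np.float64(-330.9), np.float64(221.6), 0, 81.1]
```

Emit:
{"name": "arm_command", "arguments": {"increments": [1, 0, 0.5, 0, 0, 0.6, 0, 0.5, 0, 0, 0.6, 0, 0.5, 0, 0, 0.6, 0, 0.5, 0, 0, 0.6, 0, 0.5, -15, 0, 0.6, 0, 0.5, -50, 0, 0.6, 20, -6, -80, 1, 0.6, 70, -22, -83.6, 3, 0.6, 120, -39, -83.6, 5, 0.6, 170, -55, -83.6, 7, 0.6, 220, -71, -83.6, 8.9, 0.6, 270, -87, -70, 8.9, 0.6, 320, -103, -40, 8.9, 0.6, 365, -117, 0, 8.9, 0.6, 388.4, -124.9, 20, 8.9, 0.6, 388.4, -124.9, 20, 8.9, 0.6, 388.4, -124.9, 40, 8.9, 0.6, 388.4, -124.9, 52, 8.9, 0.6, 388.4, -124.9, 61.4, 8.9, 0.6, 388.4, -124.9, 61.4, 8.9]}}

```text
time: 61.32
tool_pos: [471.4, 363.4, 14.8]
tcp_rot: [-3.141, 0.001, 1.487]
contact_force: [-0.2, 0.1, -0.4]
grip_width: 36.8
```

Emit:
{"name": "arm_command", "arguments": {"increments": [1, 0, 0, 0, 0, 1, 0, 0, 0, 0, 1, 0, 0, 0, 0, 1, 0, 0, 0, 0, 1, 0, 0, 0, 0, 1, 0, 0, -3, 0, 1, 0, 0, -15, 0, 1, 0, 0, -45, 0, 1, 0, 0, -85, 0, 1, 0, 0, -110, 0, 1, 0, 0, -110, 0]}}

```text
time: 62.7
tool_pos: [472.3, 364.6, 127.5]
tcp_rot: [3.138, -0.003, 1.488]
contact_force: [0.1, -0.2, -2.4]
grip_width: 9.9
```

Emit:
{"name": "arm_command", "arguments": {"increments": [1, -12, 8, 0, 6, 1, -45, 30, 0, 14, 1, -80, 54, 0, 22, 1, -115, 77, 0, 30, 1, -150, 100, 0, 38, 1, -185, 124, 0, 46, 1, -220, 147, 0, 54, 1, -255, 171, 0, 62, 1, -290, 194, 0, 70, 1, -318, 213, 0, 78, 1, -330.9, 221.6, 0, 81.1, 1, -330.9, 221.6, 0, 81.1, 1, -330.9, 221.6, 0, 81.1, 1, -330.9, 221.6, 20, 81.1, 1, -330.9, 221.6, 36, 81.1, 1, -330.9, 221.6, 44, 81.1, 1, -330.9, 221.6, 48, 81.1, 1, -330.9, 221.6, 49.4, 81.1, 1, -330.9, 221.6, 49.4, 81.1]}}

```text
time: 65.08
tool_pos: [664.9, 15.8, 76.0]
tcp_rot: [3.141, -0.001, 0.072]
contact_force: [1.0, -0.4, -2.2]
grip_width: 9.8
```

Emit:
{"name": "arm_command", "arguments": {"increments": [1, -2, 0, 0, 0, 1, -4, 0, 0, 0, 1, -6, 0, 0, 0, 1, -8, 0, 0, 0, 1, -8, 0, 0, 0]}}

```text
time: 65.7
tool_pos: [656.6, 15.3, 75.6]
tcp_rot: [3.142, 0.0, 0.072]
contact_force: [0.2, -1.1, -2.2]
grip_width: 10.0
```

```bash
python3 -c "
from h import *
avg(8)"
```

```text
F [ 0.18 -0.06 -2.39] sd [0.46 0.48 0.48] tcp [656.73  15.25  75.59] car [2.5761e+02 1.1000e-01] w 9.8 t 66.1
```

Emit:
{"name": "arm_command", "arguments": {"increments": [1, -0.8, 0, 0, 0, 1, -1.6, 0, 0, 0, 1, -1.6, 0, 0, 0]}}

```text
time: 66.47
tool_pos: [655.0, 15.1, 75.6]
tcp_rot: [3.142, 0.0, 0.072]
contact_force: [0.4, 0.2, -1.5]
grip_width: 9.9
```

```bash
python3 -c "
from h import *
avg(8)"
```

```text
F [-0.24 -0.09 -2.37] sd [0.51 0.39 0.5 ] tcp [655.1   15.12  75.61] car [2.5598e+02 1.0000e-01] w 9.8 t 66.88
```

Emit:
{"name": "arm_command", "arguments": {"increments": [1, -0.7, 0, 0, 0, 1, -1.4, 0, 0, 0, 1, -1.4, 0, 0, 0]}}

```text
time: 67.25
tool_pos: [653.9, 15.0, 75.7]
tcp_rot: [3.141, -0.001, 0.072]
contact_force: [2.0, -1.6, -2.7]
grip_width: 9.7
```

```bash
python3 -c "
from h import *
avg(8)"
```

```text
F [ 1.81  0.15 -2.83] sd [0.3  0.42 0.43] tcp [653.85  14.99  75.67] car [2.5472e+02 5.0000e-02] w 9.9 t 67.65
```

Emit:
{"name": "arm_command", "arguments": {"increments": [0.6, 0.4, 0, 0, 0, 0.6, 0.4, 0, 0, 0, 0.6, 0.4, 0, 0, 0, 0.6, 0.4, 0, -12, 0, 0.6, 0.4, 0, -45, 0, 0.6, -5, 5, -75, -10, 0.6, -15, 15, -84.4, -20, 0.6, -31.2, 27, -84.4, -30, 0.6, -31.2, 27, -84.4, -40, 0.6, -31.2, 27, -84.4, -50, 0.6, -31.2, 27, -84.4, -60, 0.6, -31.2, 27, -84.4, -70, 0.6, -31.2, 27, -84.4, -80, 0.6, -31.2, 27, -84.4, -90, 0.6, -31.2, 27, -84.4, -90]}}

```text
time: 69.53
tool_pos: [624.7, -14.2, 160.9]
tcp_rot: [3.141, 0.0, 1.642]
contact_force: [-0.5, 0.6, -0.3]
grip_width: 36.7
```

```bash
python3 -c "
from h import *
a=imaging.capture('scene');b=imaging.capture('top');cv2.imwrite('pics/a10.png',a);cv2.imwrite('pics/b10.png',b)
avg(1)
cv2.imwrite('pics/s10.png',np.hstack([crop(a,270,400,150,250,4),crop(b,295,365,140,240,4,None,1.5)]))"
```

```text
F [-0.11  0.54 -0.3 ] sd [0. 0. 0.] tcp [624.61 -14.18 160.45] car [223.45 -26.92] w 36.5 t 69.67
```

View pics/s10.png

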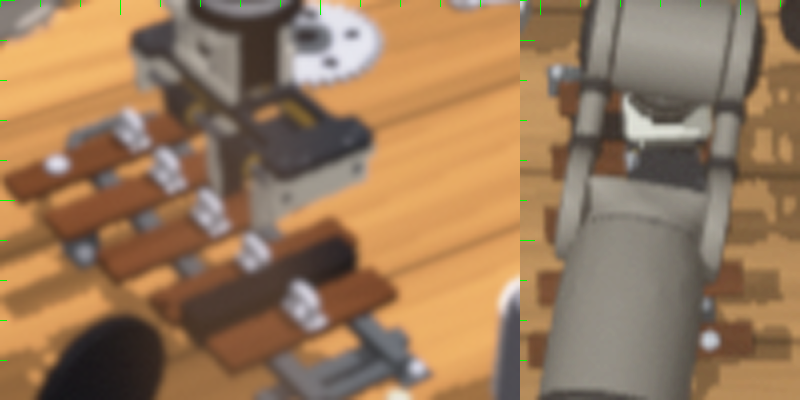

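The row looks right: bolted slat plus four loose slats, longest to shortest, evenly stepped. The spacer, at crop (265,290), is snug between C and D. Next I take it back to the drawer.

Emit:
{"name": "arm_command", "arguments": {"increments": [0.6, 0, 0, 30, 0, 0.6, 0, 0, 55, 0, 0.6, 0, 0, 72, 0, 0.6, 0, 0, 80, 0, 0.6, 0, 0, 84, 0, 0.6, 0, 0, 84, 0, 1, 0, 0, 84, 0, 1, 0, 0, 84, 0, 1, 0, 0, 84, 0, 1, 0, 0, 84, 0, 1, 0, 0, 81, 0, 1, 0, 0, 75, 0, 1, 0, 0, 60, 0, 1, 0, 0, 35, 0, 1, 0, 0, 20, 0, 1, 0, 0, 20, 0]}}

```text
time: 71.68
tool_pos: [625.4, -14.3, 141.7]
tcp_rot: [3.138, 0.001, 1.643]
contact_force: [-0.4, 0.2, -1.3]
grip_width: 27.6
```

```bash
python3 -c "
from h import *
go((429,-363,140,90.8),(429,-363,22,90.8),start=(*car(222.8,-27),140,94.15))
b=imaging.capture('top');cv2.imwrite('pics/b11.png',b)"
```

```text
[np.float64(-333.7), np.float64(-219.7), 0, 3.4]
[np.float64(-333.7), np.float64(-219.7), 118, 3.4]
```

Emit:
{"name": "arm_command", "arguments": {"increments": [1, -12, -8, 0, 0, 1, -45, -30, 0, 0, 1, -80, -53, 0, 1, 1, -115, -76, 0, 1, 1, -150, -99, 0, 2, 1, -185, -122, 0, 2, 1, -220, -145, 0, 3, 1, -255, -168, 0, 3.4, 1, -290, -191, 0, 3.4, 1, -320, -211, 0, 3.4, 1, -333.7, -219.7, 0, 3.4, 1, -333.7, -219.7, 0, 3.4, 1, -333.7, -219.7, 0, 3.4]}}

```text
time: 73.35
tool_pos: [429.9, -361.8, 139.8]
tcp_rot: [-3.141, -0.001, 1.585]
contact_force: [-0.1, 0.2, -0.6]
grip_width: 27.7
```

Emit:
{"name": "arm_command", "arguments": {"increments": [1, 0, 0, 40, 0, 1, 0, 0, 75, 0, 1, 0, 0, 98, 0, 1, 0, 0, 110, 0, 1, 0, 0, 116, 0, 1, 0, 0, 119, 0, 1, 0, 0, 119, 0]}}

```text
time: 74.22
tool_pos: [429.9, -363.1, 21.6]
tcp_rot: [3.141, 0.001, 1.584]
contact_force: [0.2, 0.1, -1.5]
grip_width: 27.6
```

Emit:
{"name": "arm_command", "arguments": {"increments": [0.6, 0, 0, 0.5, 0, 0.6, 0, 0, 0.5, 0, 0.6, 0, 0, 0.5, 0, 0.6, 0, 0, -10, 0, 0.6, 0, 0, -45, 0, 0.6, 0, 0, -95, 0, 0.6, 40, 30, -140, 0, 0.6, 80, 60, -140, -10, 0.6, 90, 80, -140, -20, 0.6, 90, 100, -140, -30, 0.6, 90, 100, -140, -40, 0.6, 90, 100, -140, -50, 0.6, 90, 100, -140, -60, 0.6, 90, 100, -140, -70, 0.6, 90, 100, -140, -80, 0.6, 90, 100, -140, -86.6, 0.6, 90, 100, -140, -86.6]}}

```text
time: 76.35
tool_pos: [528.4, -271.6, 161.7]
tcp_rot: [-3.141, 0.001, 3.094]
contact_force: [0.7, -0.7, 0.0]
grip_width: 36.8
```

```bash
python3 -c "
from h import *
a=imaging.capture('scene');b=imaging.capture('top');cv2.imwrite('pics/a12.png',a);cv2.imwrite('pics/b12.png',b)
go((591.5,-302.5,160,177.4))
print('shade centre at z',[ (z,onz('top',[(459.9,179.4)],z)[0].round(0)) for z in (310,360,400)])
cv2.imwrite('pics/s12.png',np.hstack([crop(a,90,290,140,290,2),crop(b,360,500,140,240,4,None,1.5)[:300]]) if 0 else np.vstack([crop(a,90,290,140,280,3),cv2.resize(crop(b,360,500,140,220,4,None,1.5),(600,343))[:180]]))
cv2.imwrite('pics/s12.png',np.hstack([crop(a,120,260,130,290,3),crop(b,370,490,100,260,3,None,1.6)]))"
```

```text
at [ 528.4 -271.6  161.5  177.2] F [ 0.8 -0.5  0.3] w 36.7 t 76.45
[np.float64(-64.5), np.float64(-27.8), np.float64(1.5), np.float64(-0.2)]
shade centre at z [(310, array([ 568., -472.,  310.])), (360, array([ 561., -454.,  360.])), (400, array([ 556., -439.,  400.]))]
```

View pics/s12.png

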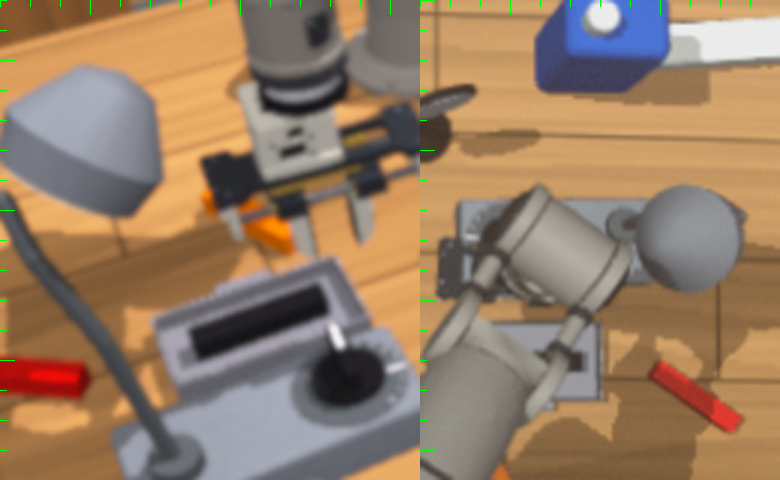

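The spacer lies flat in the drawer (crop (260,320)). The hovering wrist passes near the lamp shade in the top view (shade at crop (690,238)), so I check that clearance numerically before going in.

```bash
python3 - <<'E'
from h import *
print("apex",tri("top",(459.9,179.4),"scene",(148.3,151.7)))
for z in (250,280,310,340): # rim
    c=onz("top",[(459.9,179.4)],z)[0]; R=18*np.linalg.norm(onz("top",[(460.9,179.4)],z)[0]-c)
    th=np.linspace(0,2*np.pi,73); q=proj("scene",np.c_[c[0]+R*np.cos(th),c[1]+R*np.sin(th),np.full(73,z)])
    print(z,c.round(),round(R),"scene: right",q[q[:,0].argmax()].round(1),"low",q[q[:,1].argmax()].round(1),"left",q[q[:,0].argmin()].round(1))
for z in(250,300,350,400,450,500): print(z,"top",proj("top",[(528.4,-271.6,z)])[0].round(1),"scene",proj("scene",[(528.4,-271.6,z)])[0].round(1))
E
```

```text
apex (array([ 553.6911517 , -430.25910332,  418.04231945]), np.float64(5.1547117440610375))
250 [ 576. -493.  250.] 68 scene: right [171.2 218. ] low [130.7 244.9] left [111.6 232.5]
280 [ 572. -483.  280.] 66 scene: right [171.6 206. ] low [131.5 231.9] left [112.5 220.1]
310 [ 568. -472.  310.] 65 scene: right [172.  193.7] low [132.2 218.5] left [113.4 207.3]
340 [ 564. -461.  340.] 64 scene: right [172.4 181.1] low [133.1 204.8] left [114.4 194.2]
250 top [400.2 191.1] scene [225.8 185.4]
300 top [403.1 189.7] scene [222.5 169.5]
350 top [406.2 188.2] scene [219.  152.6]
400 top [409.6 186.6] scene [215.3 134.7]
450 top [413.2 184.9] scene [211.5 115.7]
500 top [417.1 183. ] scene [207.4  95.5]
```

```bash
python3 - <<'E'
from h import *
print(tri("top",(399.7,188.7),"scene",(230.5,238)),tri("top",(400.1,179.6),"scene",(233.7,245.5)))
print("shade near point",tri("top",(441.9,178),"scene",(174,190)))
go((591.5,-302.5,130,177.4),(591.5,-302.5,74,177.4))
E
```

```text
(array([ 554.8185225 , -297.59760954,   95.56697076]), np.float64(7.150818636503375)) (array([ 591.04520903, -299.25824245,   98.88593122]), np.float64(5.531783871968408))
shade near point (array([ 571.3649819 , -403.08326143,  313.98369854]), np.float64(5.388818073108951))
at [ 528.4 -271.6  161.5  177.2] F [ 0.8 -0.5  0.3] w 36.7 t 76.45
[np.float64(-64.5), np.float64(-27.8), np.float64(31.5), np.float64(-0.2)]
[np.float64(-64.5), np.float64(-27.8), np.float64(87.5), np.float64(-0.2)]
```

Emit:
{"name": "arm_command", "arguments": {"increments": [0.6, -20, -9, 10, 0, 0.6, -40, -18, 20, 0, 0.6, -55, -24, 31, 0, 0.6, -64, -28, 31, 0, 0.6, -64, -28, 31, 0, 0.6, -64, -28, 45, 0, 0.6, -64, -28, 58, 0, 0.6, -64, -28, 58, 0]}}

```text
time: 77.45
tool_pos: [589.9, -301.8, 101.2]
tcp_rot: [3.14, -0.003, 3.095]
contact_force: [0.3, 0.4, 1.1]
grip_width: 36.4
```

```bash
python3 -c "
from h import *
avg(1);o=sensors.get_obs();print(o['tau'].round(1))
a=imaging.capture('scene');b=imaging.capture('top')
cv2.imwrite('pics/s13.png',np.hstack([crop(a,140,270,150,280,4)[:480],crop(b,380,480,140,260,4,None,1.6)]) if 0 else np.hstack([crop(a,140,270,170,290,4)[:480,:420],crop(b,385,480,130,250,4,None,1.6)]))"
```

```text
F [ 0.23  0.07 -0.51] sd [0. 0. 0.] tcp [ 590.45 -302.17  102.18] car [ 168.54 -311.68] w 36.8 t 77.5
[ -0.  -58.4 -22.7  -0.1   0.    0. ]
```

View pics/s13.png

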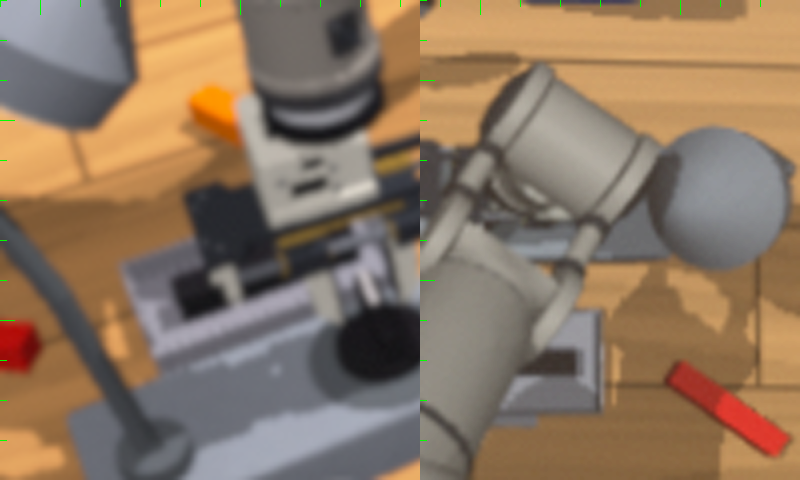

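The jaws straddle the dial's bar: white line at crop (365,285) between fingers at (330,300) and (400,270). The wrist end at about y=-355 clears the shade, whose near side is at y=-403. I descend and grip.

Emit:
{"name": "arm_command", "arguments": {"increments": [0.6, 0, 0, 8, 0, 0.6, 0, 0, 16, 0, 0.6, 0, 0, 22, 0, 0.6, 0, 0, 26, 0, 0.6, 0, 0, 26, 0]}}

```text
time: 78.22
tool_pos: [590.9, -302.4, 76.6]
tcp_rot: [3.141, -0.001, 3.095]
contact_force: [0.2, -0.6, -0.4]
grip_width: 36.7
```

Emit:
{"name": "arm_command", "arguments": {"increments": [1, 0, 0, 0, 0, 1, 0, 0, 0, 0, 1, 0, 0, 0, 0, 1, 0, 0, 0, 0, 1, 0, 0, 0, 0]}}

```text
time: 78.85
tool_pos: [591.4, -297.9, 77.3]
tcp_rot: [3.135, -0.001, 3.096]
contact_force: [-0.2, 14.7, 4.7]
grip_width: 14.3
```

```bash
python3 -c "
from h import *
avg(4);o=sensors.get_obs();print(o['moment'].round(2),np.degrees(o['tcp_rot'][2]))"
```

```text
F [ 0.49 15.19  5.11] sd [0.31 0.42 0.29] tcp [ 591.37 -297.88   77.29] car [ 169.77 -307.47] w 13.4 t 79.05
[ 2.59 -0.25 -0.02] 177.41412446507908
```

Emit:
{"name": "arm_command", "arguments": {"increments": [1, 0, 2.5, 0, 0, 1, 0, 4.8, 0, 0, 1, 0, 4.8, 0, 0]}}

```text
time: 79.42
tool_pos: [591.4, -297.6, 77.3]
tcp_rot: [-3.142, 0.0, 3.095]
contact_force: [0.5, 2.1, 1.0]
grip_width: 13.7
```

```bash
python3 -c "
from h import *
avg(4);o=sensors.get_obs();print(o['moment'].round(2),np.degrees(o['tcp_rot'][2]))"
```

```text
F [0.33 2.7  2.84] sd [0.39 0.41 0.5 ] tcp [ 591.4  -297.67   77.32] car [ 169.81 -307.26] w 13.8 t 79.62
[ 0.67 -0.16  0.02] 177.33876180390396
```

Emit:
{"name": "arm_command", "arguments": {"increments": [1, 0, 0.7, 0, 5, 1, 0, 0.7, 0, 11, 1, 0, 0.7, 0, 17, 1, 0, 0.7, 0, 23, 1, 0, 0.7, 0, 29, 1, 0, 0.7, 0, 35, 1, 0, 0.7, 0, 41, 1, 0, 0.7, 0, 46, 1, 0, 0.7, 0, 46, 1, 0, 0.7, 0, 46]}}

```text
time: 80.88
tool_pos: [591.8, -296.8, 77.3]
tcp_rot: [3.141, 0.001, 2.294]
contact_force: [3.0, 3.8, 2.4]
grip_width: 13.6
```

```bash
python3 -c "
from h import *
avg(4);o=sensors.get_obs();print(o['moment'].round(2),np.degrees(o['tcp_rot'][2]))"
```

```text
F [2.15 4.5  3.52] sd [0.38 0.16 0.43] tcp [ 591.81 -296.82   77.31] car [ 170.28 -306.45] w 13.5 t 81.08
[ 0.77 -0.64 -0.04] 131.4368413191526
```

Emit:
{"name": "arm_command", "arguments": {"increments": [1, 0.6, 1.4, 0, 6, 1, 0.6, 1.4, 0, 12, 1, 0.6, 1.4, 0, 18, 1, 0.6, 1.4, 0, 24, 1, 0.6, 1.4, 0, 30, 1, 0.6, 1.4, 0, 36, 1, 0.6, 1.4, 0, 42, 1, 0.6, 1.4, 0, 47.4, 1, 0.6, 1.4, 0, 47.4, 1, 0.6, 1.4, 0, 47.4]}}

```text
time: 82.32
tool_pos: [592.7, -296.4, 77.3]
tcp_rot: [3.139, 0.001, 1.468]
contact_force: [6.2, -0.5, 0.5]
grip_width: 13.5
```

```bash
python3 -c "
from h import *
avg(4);o=sensors.get_obs();print(o['moment'].round(2),np.degrees(o['tcp_rot'][2]))"
```

```text
F [4.72 0.12 0.58] sd [0.45 0.31 0.38] tcp [ 592.73 -296.46   77.33] car [ 171.22 -306.15] w 13.6 t 82.53
[-0.05 -1.01 -0.03] 84.10287104618091
```

Emit:
{"name": "arm_command", "arguments": {"increments": [1, 0, 1, 0, 0, 1, 0, 1.5, 0, 0, 0.6, 0, 1.5, 0, 0, 0.6, 0, 1.5, 0, 0, 0.6, 0, 1.5, 0, 0, 0.6, 0, 1.5, -8, 0, 0.6, 0, 1.5, -30, 0, 0.6, 0, 1.5, -70, 0, 0.6, 0, 1.5, -110, 0, 0.6, 20, -50, -120, 0, 0.6, 38, -100, -140, 0, 0.6, 57, -150, -150, 0, 0.6, 76, -200, -150, 0, 0.6, 76, -200, -150, 0]}}

```text
time: 84.28
tool_pos: [398.2, -197.0, 227.7]
tcp_rot: [-3.141, -0.0, 1.465]
contact_force: [1.0, 0.8, 0.7]
grip_width: 36.6
```

Emit:
{"name": "arm_command", "arguments": {"increments": [0.6, -40, -30, 0, 0, 0.6, -80, -60, 0, 0, 0.6, -125, -92, 0, 0, 0.6, -170, -125, 0, 0, 0.6, -215, -158, 0, 0, 0.6, -260, -192, 0, 0, 0.6, -305, -225, 0, 0, 0.6, -338, -250, 0, 0, 0.6, -338, -250, 0, 0, 0.6, -338, -250, 0, 0]}}

```text
time: 85.52
tool_pos: [117.2, -508.8, 227.0]
tcp_rot: [3.141, -0.0, 1.465]
contact_force: [-0.0, 0.4, 0.3]
grip_width: 36.5
```

```bash
python3 - <<'E'
from h import *
avg(1)
a=imaging.capture('scene');b=imaging.capture('top');cv2.imwrite('pics/a14.png',a);cv2.imwrite('pics/b14.png',b)
# slat edges along carrier x at several carrier y (z72)
for yy in(-66,-55,-45,-18,18,50,60,66):
    X=np.arange(-30,300,0.5); p=proj('top',[(*car(x,yy),72) for x in X]).astype(np.float32)
    R=cv2.remap(b,p[None,:,0],p[None,:,1],cv2.INTER_LINEAR)[0,:,2].astype(float); R=cv2.GaussianBlur(R[None],(9,1),0)[0]; m=R<(R.max()+R.min())/2
    e=np.flatnonzero(np.diff(m.astype(int))); print(yy,[f"{X[i]:.0f}{'+' if m[i+1] else '-'}" for i in e])
# mirror/bulb/mug change against start
d=cv2.absdiff(cv2.imread('pics/top0.png'),b).max(2)
for k,q in dict(mirror=(355,125,395,160),bulb=(312,134,330,150),mug=(270,125,302,155)).items(): print(k,int((d[q[1]:q[3],q[0]:q[2]]>35).sum()))
w=cv2.convertScaleAbs(b,alpha=1.5)
cv2.imwrite('pics/s14.png',np.hstack([crop(w,290,360,135,245,5)[:550],crop(w,378,460,145,255,5)[:550]]))
E
```

```text
F [0.68 0.72 0.23] sd [0. 0. 0.] tcp [ 117.56 -508.48  227.16] car [-318.04 -483.23] w 36.6 t 85.58
-66 ['-8-', '10+', '219-', '232+', '296-']
-55 ['-18+', '-4-', '10+', '49-', '108+', '124-', '167+', '182-', '185+', '204-', '240+', '244-', '261+', '269-', '271+', '290-']
-45 ['-22+', '78-', '100+', '143-', '159+', '206-', '231+', '296-']
-18 ['-22+', '79-', '100+', '143-', '160+', '207-', '231+', '298-']
18 ['-22+', '79-', '100+', '148-', '159+', '210-', '231+', '290-']
50 ['-22+', '80-', '106+', '142-', '170+', '208-', '236+', '287-']
60 ['-24+', '79-', '108+', '144-', '170+', '208-', '236+', '288-']
66 ['-24+', '-7-', '7+', '36-', '40+', '79-', '108+', '144-', '170+', '209-', '237+', '286-']
mirror 0
bulb 0
mug 0
```

View pics/s14.png

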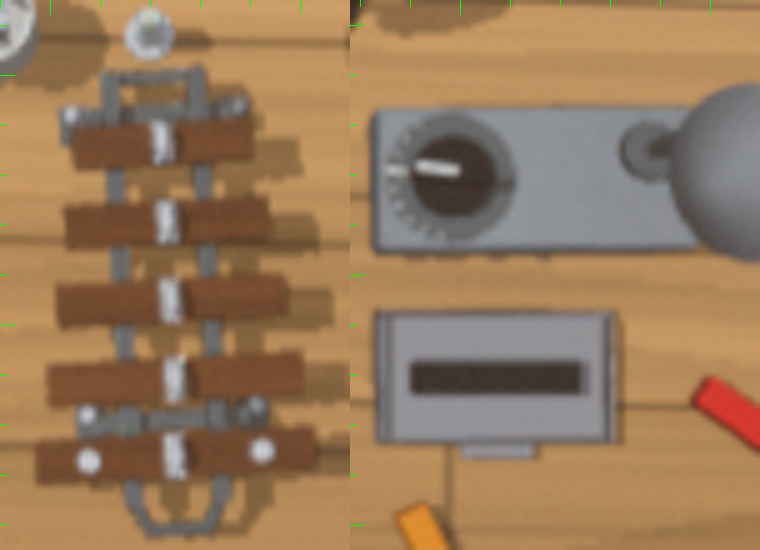

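```bash
python3 - <<'E'
from h import *
b=cv2.imread('pics/b14.png'); s=4
a=np.radians(CY)
for k,x0 in enumerate((0,64,128,191,255)):
    g=np.arange(-25,25,.25); h=np.arange(-12,12,.25); X,Y=np.meshgrid(x0+g,h,indexing='ij')
    W=np.array([car(x,y) for x,y in zip(X.ravel(),Y.ravel())]); p=proj('top',np.c_[W,np.full(len(W),96)]).astype(np.float32).reshape(*X.shape,2)
    r=cv2.remap(b,p[...,0],p[...,1],cv2.INTER_CUBIC).astype(float); w=np.clip(r[...,0]-60,0,None)  # blue: eye bright, teak dark
    print("bolted A B C D".split()[k],"x",round((w*X).sum()/w.sum(),1),"y",round((w*Y).sum()/w.sum(),1))
l=onz('top',[(378+(458-350)/5,145+170/5),(378+(418-350)/5,145+165/5)],99); d=l[1]-l[0]; print("pointer angle",np.degrees(np.arctan2(d[1],d[0])))
E
```

```text
bolted x 1.0 y 3.1
A x 62.8 y -0.6
B x 125.5 y -0.5
C x 188.8 y -0.9
D x 256.2 y -0.6
pointer angle 84.05035035593993
```

```bash
python3 - <<'E'
from h import *
b=cv2.imread('pics/b14.png')
def patch(x0,g,h,z):
    X,Y=np.meshgrid(x0+g,h,indexing='ij'); W=np.array([car(x,y) for x,y in zip(X.ravel(),Y.ravel())])
    p=proj('top',np.c_[W,np.full(len(W),z)]).astype(np.float32).reshape(*X.shape,2); return X,Y,cv2.remap(b,p[...,0],p[...,1],cv2.INTER_CUBIC).astype(float)
for k,x0 in enumerate((0,63,127,190,254)):
    X,Y,r=patch(x0,np.arange(-19,19,.25),np.arange(-12,12,.25),96); w=r[...,0]; m=w>0.55*w.max(); xs=X[m]
    out=[round(X[m].mean(),1),round((xs.min()+xs.max())/2,1),round(Y[m].mean(),1)]
    # slat edges from redness (R-B)/R at y=+-52..60, z72
    e=[]
    for y in(-58,-52,52,58):
        X2,Y2,q=patch(x0,np.arange(-28,28,.25),np.array([y-1.,y,y+1.]),72); v=cv2.GaussianBlur(q[...,2].mean(1)[:,None],(1,17),0)[:,0]; gr=np.gradient(v)
        i,j=gr[:112].argmin(),112+gr[112:].argmax(); e.append(round((X2[i,0]+X2[j,0])/2,1))
    print("bolted A B C D".split()[k],out,"edge mids",e)
E
```

```text
bolted [np.float64(0.6), np.float64(0.2), np.float64(3.0)] edge mids [np.float64(3.4), np.float64(-7.1), np.float64(-4.5), np.float64(0.0)]
A [np.float64(62.9), np.float64(62.9), np.float64(-0.6)] edge mids [np.float64(60.2), np.float64(59.8), np.float64(62.1), np.float64(58.1)]
B [np.float64(125.6), np.float64(125.5), np.float64(-0.4)] edge mids [np.float64(127.2), np.float64(124.9), np.float64(126.1), np.float64(126.8)]
C [np.float64(188.3), np.float64(188.2), np.float64(-1.0)] edge mids [np.float64(187.9), np.float64(188.0), np.float64(189.2), np.float64(189.9)]
D [np.float64(254.4), np.float64(254.0), np.float64(-0.8)] edge mids [np.float64(252.2), np.float64(246.4), np.float64(257.2), np.float64(257.8)]
```

```bash
python3 -c "
from h import *
avg(1); print(ticket.close_job())"
```

```text
F [-0.08 -0.13 -0.06] sd [0. 0. 0.] tcp [ 117.76 -508.29  227.37] car [-317.83 -483.06] w 36.5 t 85.72
the job is handed in; nothing more can be done
None
```

I handed the job in after about 86 s of robot time; no verdict came back. All four slats (A, B, C, D) are laid on the carrier, each brought up to the stepped spacer until contact showed in the wrist force. The spacer then went back in the grey drawer, and only after that did I turn the dial.

- **Slat pitch:** the strap eyes in the final top view give 62.5, 62.7, 62.6 and 65.9 mm (60–68 allowed). The forces when each slat was pushed up to the spacer agree with 64 mm. The slat-edge check was too noisy to use, and 65.9 may be slightly off because a crossbar lies close behind D.
- **Centring:** the four slats measure within about 1 mm of the carrier's centre line. The bolted slat's own eye read about 3 mm off that line, which disagrees slightly, but either reading is well inside the 10 mm allowed.
- **Squareness:** the slats look square in the final picture, but I did not measure their angles.
- **Dial:** the pointer measures 84.05°, against an estimated 84.0° for the long mark.
- **Spacer:** it lies flat inside the drawer.
- **Mirror, bulb and mug:** no pixels changed around them between the first and last top view.
- **Disturbances:** I noticed no knocked slat and no slipped grip.

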